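# Gauge and sort the chair-leg ferrules

### The job

Lift the glass jar off the gauge pin and stand it, still mouth down, on the cork coaster; then slide each chair-leg ferrule onto the pin, one at a time from the tallest to the shortest, as far down as it will readily go. Stand each one that goes fully home upright on the plate with the same tag (heart or disc) as on its top, and each one that stops on the pin's tip upright on the untagged plate. When all are sorted put the jar back over the pin, mouth down; never tip the jar over, and leave the other things in their places.

Things in the scene. Friction and masses are not known exactly. Their poses are not given: they have to be found in the camera images.
- gauge: fixed gauge: a dark steel block 80 x 80 x 12 mm flat on the shelf with a bright steel pin standing at its centre; origin under the block's centre, z up; at the start the glass jar covers the pin
- pin_tip (a point): top of the gauge pin, on its axis: the pin is 18 mm thick and stands 26 mm above the block, its last 4 mm tapering to a flat 12 mm wide (38 mm above the shelf)
- pin_foot (a point): foot of the gauge pin, on its axis, at the top face of the block (12 mm above the shelf)
- jar_center (a point): empty glass baby food jar standing mouth down, over the pin at the start: 56 mm across, 75 mm tall, the lower 11 mm a neck 50 mm across with a 44 mm mouth, closed on top; point half-way up on its axis, z up as it stands; about 110 g
- coaster_top (a point): centre of the top face of a round cork coaster, 90 mm across, 6 mm thick, fixed on the shelf
- ferrule_a_center (a point): white plastic chair-leg ferrule, a cylinder 52 mm across and 62 mm tall with a pink heart tag on its closed top, standing open end down; blind bore 30 mm deep from below, either about 22 mm wide (slides onto the pin down to the block) or about 8 mm (stops on the pin's tip), not visible from above; point half-way up on its axis, z up towards the tag; about 60 g; may be absent (at most one ferrule of each height is there, two to four in all)
- ferrule_b_center (a point): white plastic chair-leg ferrule, a cylinder 52 mm across and 62 mm tall with a pink heart tag on its closed top, standing open end down; blind bore 30 mm deep from below, either about 22 mm wide (slides onto the pin down to the block) or about 8 mm (stops on the pin's tip), not visible from above; point half-way up on its axis, z up towards the tag; about 60 g; may be absent (at most one ferrule of each height is there, two to four in all)
- ferrule_c_center (a point): white plastic chair-leg ferrule, a cylinder 52 mm across and 54 mm tall with a pink round disc tag on its closed top, standing open end down; blind bore 30 mm deep from below, either about 22 mm wide (slides onto the pin down to the block) or about 8 mm (stops on the pin's tip), not visible from above; point half-way up on its axis, z up towards the tag; about 60 g; may be absent (at most one ferrule of each height is there, two to four in all)
- ferrule_d_center (a point): white plastic chair-leg ferrule, a cylinder 52 mm across and 54 mm tall with a pink round disc tag on its closed top, standing open end down; blind bore 30 mm deep from below, either about 22 mm wide (slides onto the pin down to the block) or about 8 mm (stops on the pin's tip), not visible from above; point half-way up on its axis, z up towards the tag; about 60 g; may be absent (at most one ferrule of each height is there, two to four in all)
- ferrule_e_center (a point): white plastic chair-leg ferrule, a cylinder 52 mm across and 46 mm tall with a pink round disc tag on its closed top, standing open end down; blind bore 30 mm deep from below, either about 22 mm wide (slides onto the pin down to the block) or about 8 mm (stops on the pin's tip), not visible from above; point half-way up on its axis, z up towards the tag; about 60 g; may be absent (at most one ferrule of each height is there, two to four in all)
- ferrule_f_center (a point): white plastic chair-leg ferrule, a cylinder 52 mm across and 46 mm tall with a pink round disc tag on its closed top, standing open end down; blind bore 30 mm deep from below, either about 22 mm wide (slides onto the pin down to the block) or about 8 mm (stops on the pin's tip), not visible from above; point half-way up on its axis, z up towards the tag; about 60 g; may be absent (at most one ferrule of each height is there, two to four in all)
- ferrule_g_center (a point): white plastic chair-leg ferrule, a cylinder 52 mm across and 38 mm tall with a pink heart tag on its closed top, standing open end down; blind bore 30 mm deep from below, either about 22 mm wide (slides onto the pin down to the block) or about 8 mm (stops on the pin's tip), not visible from above; point half-way up on its axis, z up towards the tag; about 60 g; may be absent (at most one ferrule of each height is there, two to four in all)
- ferrule_h_center (a point): white plastic chair-leg ferrule, a cylinder 52 mm across and 38 mm tall with a pink heart tag on its closed top, standing open end down; blind bore 30 mm deep from below, either about 22 mm wide (slides onto the pin down to the block) or about 8 mm (stops on the pin's tip), not visible from above; point half-way up on its axis, z up towards the tag; about 60 g; may be absent (at most one ferrule of each height is there, two to four in all)
- plate_heart_top (a point): flat aluminium sorting plate with a pink heart tag flush at its middle, fixed on the shelf: 140 mm (its x) by 170 mm (its y), 3 mm thick, no rim; point at the centre of its top face, z up
- plate_disc_top (a point): flat aluminium sorting plate with a pink round disc tag flush at its middle, fixed on the shelf: 140 mm (its x) by 170 mm (its y), 3 mm thick, no rim; point at the centre of its top face, z up
- plate_plain_top (a point): flat aluminium sorting plate with no tag, fixed on the shelf: 140 mm (its x) by 170 mm (its y), 3 mm thick, no rim; point at the centre of its top face, z up
- can_opener: stainless can opener lying flat, 125 mm long, 28 mm high; origin under its middle; a bystander, to be left alone
- magnet_1: loose pink heart-shaped ceramic magnet, about 41 mm wide, 8 mm thick, flat on the shelf; origin under its middle; a bystander, to be left alone
- magnet_2: second such heart magnet; a bystander, to be left alone
- spice_jar: small spice jar, 44 mm across, 90 mm tall; origin under its centre; a bystander, to be left alone
- tin_can: closed tin can, 74 mm across, 100 mm tall; origin under its centre; a bystander, to be left alone
Mind the look-alikes: they are no part of the job. What is shaped like the part that bears plate_heart_top but green is not meant.

How it is judged:
On the way, in this order (a step that is already met when the one before it is completed fails the run):
1. the jar stands mouth down on the cork coaster (its axis within 30 mm of the coaster's centre) (horizontal distance between jar_center and coaster_top below 0.03 m and angle between jar_center's own z axis and vertical below 0.12 rad and z of jar_center in the frame of coaster_top between 0.03 and 0.043 m), for 0.3 s.
2. the 62 mm ferrule, if there is one, has been tried on the gauge pin: pushed fully home (within 4 mm), or, if tight, resting on the pin's tip (within 4 mm), centred within 5 mm (((horizontal distance between ferrule_a_center and pin_tip below 0.005 m and z of ferrule_a_center in the frame of pin_foot between 0.025 and 0.035 m) or (horizontal distance between ferrule_b_center and pin_tip below 0.006 m and z of ferrule_b_center in the frame of pin_tip between 0.026 and 0.035 m))), for 0.15 s.
3. the 54 mm ferrule, if there is one, has been tried on the gauge pin: pushed fully home (within 4 mm), or, if tight, resting on the pin's tip (within 4 mm), centred within 5 mm (((horizontal distance between ferrule_c_center and pin_tip below 0.006 m and z of ferrule_c_center in the frame of pin_tip between 0.022 and 0.031 m) or (horizontal distance between ferrule_d_center and pin_tip below 0.005 m and z of ferrule_d_center in the frame of pin_foot between 0.021 and 0.031 m))), for 0.15 s.
4. the 46 mm ferrule, if there is one, has been tried on the gauge pin: pushed fully home (within 4 mm), or, if tight, resting on the pin's tip (within 4 mm), centred within 5 mm (((horizontal distance between ferrule_e_center and pin_tip below 0.006 m and z of ferrule_e_center in the frame of pin_tip between 0.018 and 0.027 m) or (horizontal distance between ferrule_f_center and pin_tip below 0.005 m and z of ferrule_f_center in the frame of pin_foot between 0.017 and 0.027 m))), for 0.15 s.
5. the 38 mm ferrule, if there is one, has been tried on the gauge pin: pushed fully home (within 4 mm), or, if tight, resting on the pin's tip (within 4 mm), centred within 5 mm (((horizontal distance between ferrule_g_center and pin_tip below 0.005 m and z of ferrule_g_center in the frame of pin_foot between 0.013 and 0.023 m) or (horizontal distance between ferrule_h_center and pin_tip below 0.006 m and z of ferrule_h_center in the frame of pin_tip between 0.014 and 0.023 m))), for 0.15 s.
At the end, for the whole second after the job is handed in: every ferrule present stands upright (within 7 degrees) and still on its plate: those that went fully home on the plate with their own tag, the tight ones on the untagged plate; the jar stands mouth down on the gauge block over the pin, within 20 mm of its axis (x of ferrule_a_center in the frame of plate_heart_top between -0.06 and 0.06 m and y of ferrule_a_center in the frame of plate_heart_top between -0.075 and 0.075 m and z of ferrule_a_center in the frame of plate_heart_top between 0.025 and 0.037 m and angle between each of ferrule_a_center, ferrule_b_center, ferrule_c_center, ferrule_d_center, ferrule_e_center, ferrule_f_center, ferrule_g_center, ferrule_h_center's own z axis and vertical below 0.12 rad and linear speed of each of ferrule_a, ferrule_b, ferrule_c, ferrule_d, ferrule_e, ferrule_f, ferrule_g, ferrule_h, jar below 0.02 m/s and x of ferrule_b_center in the frame of plate_plain_top between -0.06 and 0.06 m and y of ferrule_b_center in the frame of plate_plain_top between -0.075 and 0.075 m and z of ferrule_b_center in the frame of plate_plain_top between 0.025 and 0.037 m and x of ferrule_c_center in the frame of plate_plain_top between -0.06 and 0.06 m and y of ferrule_c_center in the frame of plate_plain_top between -0.075 and 0.075 m and z of ferrule_c_center in the frame of plate_plain_top between 0.021 and 0.033 m and x of ferrule_d_center in the frame of plate_disc_top between -0.06 and 0.06 m and y of ferrule_d_center in the frame of plate_disc_top between -0.075 and 0.075 m and z of ferrule_d_center in the frame of plate_disc_top between 0.021 and 0.033 m and x of ferrule_e_center in the frame of plate_plain_top between -0.06 and 0.06 m and y of ferrule_e_center in the frame of plate_plain_top between -0.075 and 0.075 m and z of ferrule_e_center in the frame of plate_plain_top between 0.017 and 0.029 m and x of ferrule_f_center in the frame of plate_disc_top between -0.06 and 0.06 m and y of ferrule_f_center in the frame of plate_disc_top between -0.075 and 0.075 m and z of ferrule_f_center in the frame of plate_disc_top between 0.017 and 0.029 m and x of ferrule_g_center in the frame of plate_heart_top between -0.06 and 0.06 m and y of ferrule_g_center in the frame of plate_heart_top between -0.075 and 0.075 m and z of ferrule_g_center in the frame of plate_heart_top between 0.013 and 0.025 m and x of ferrule_h_center in the frame of plate_plain_top between -0.06 and 0.06 m and y of ferrule_h_center in the frame of plate_plain_top between -0.075 and 0.075 m and z of ferrule_h_center in the frame of plate_plain_top between 0.013 and 0.025 m and horizontal distance between jar_center and pin_foot below 0.02 m and angle between jar_center's own z axis and vertical below 0.1 rad and z of jar_center in the frame of pin_foot between 0.031 and 0.044 m); the robot touches nothing.
It fails at once if the can opener, a heart magnet, the spice jar or the tin can is pushed more than 50 mm from its place (distance of any of can_opener, magnet_1, magnet_2, spice_jar, tin_can from where it was at the start of the episode above 0.05 m).
It fails at once if the glass jar is tipped over (more than about 35 degrees) (angle between jar_center's own z axis and vertical above 0.6 rad).
Of ferrule_a, ferrule_b only 1 to 1 are there at a start; the rules pass over those that are not, and their reading is None.
Of ferrule_c, ferrule_d only 1 to 1 are there at a start; the rules pass over those that are not, and their reading is None.
Of ferrule_e, ferrule_f only 1 to 1 are there at a start; the rules pass over those that are not, and their reading is None.
Of ferrule_g, ferrule_h only 1 to 1 are there at a start; the rules pass over those that are not, and their reading is None.
Of ferrule_a, ferrule_b, ferrule_c, ferrule_d, ferrule_e, ferrule_f, ferrule_g, ferrule_h only 6 to 8 are there at a start; the rules pass over those that are not, and their reading is None.
At some moment in a run one of ferrule_a, ferrule_b, ferrule_c, ferrule_d, ferrule_e, ferrule_f, ferrule_g, ferrule_h may be knocked a few centimetres aside while the robot is not near it.
It also fails if it takes over 210 s, if anything falls off the work surface, if the arm or the gripper's body presses on something with over 40 N, if the wrist force passes 120 N, or if a joint passes its speed limit or range.

### The arm

A 7-joint arm with a two-finger parallel gripper is mounted at the origin on the work surface. World frame = base frame: x ahead of the robot, y to its left, z up, the work surface at z = 0. Lengths are in m, angles in rad, forces in N, time in s.
With the tool pointing down it reaches from about 0.4 to 0.875 m from the base axis. Payload 19.3 kg.
Tool frame: the origin (TCP) lies midway between the tips of the shut fingers; the grasp point (between the pads) lies 19 mm behind it; z points along the fingers, y is the line along which they close (so a half turn about z gives the same grasp; the last joint's range is limited). The gripper opens to 85 mm and grips with 20 to 120 N. Pads are 22 mm wide; open, the fingers measure 114 mm over their backs; the gripper's body (76 mm by 85 mm) begins 54 mm behind the grasp point. The pads swing forward as they close: fully open they stand 13 mm farther back than shut.
Start: joints at [-1.175, 0.521, -0.036, 1.599, 0.021, 1.021, -0.113], TCP at [0.281, 0.558, 0.231] pointing down, gripper open.
Joint ranges: [-2.91, 2.91], [-0.3, 2.13], [-1.5, 1.42], [0.17, 2.43], [-1.26, 4.41], [0.16, 1.93], [-2.52, 2.52]. Speed limits (rad/s): [1.89, 1.89, 2.39, 2.39, 3.01, 3.01, 3.01].

### API

Orientations are given as a 3x3 rotation matrix whose columns are the frame's x, y, z axes.
In Python, from workcell import status, get_image, calibration, ticket, spotter gives the robot as it stands. The module is installed in compiled form; this text tells all that it offers.
- The arm moves only by the tool step_arm, never from a script. Its argument "steps" is a list of rows, each an object of numbers: "dx", "dy", "dz": the shift along the tool's x, y, z as a fraction of full scale; "spin": the turn about the tool's z as a fraction of full scale. In form: [{"dx": .., "dy": .., "dz": .., "spin": ..}, ...]. A call has 1 to 20 rows; each row is the pose to reach, as a shift and turn from the pose commanded when the call began, along the tool's axes at that moment, turning the shorter way round; what a row does not reach only later rows make up. Full scale, the value 1, is 0.4 m for a shift and 180 degrees for a turn. A row lasts 1/8 s, in which the tool goes at most 62.5 mm and 10.7 degrees, less where a joint would pass 70% of its speed; a pose out of reach is approached as far as the arm can. A call with a number of a shift or a turn outside -1 to 1 is refused whole. A call with a gripper value outside its range is refused whole. "hand" is the opening, from 0 (shut) to 1 (fully open), set as the call begins (left out, the last holds). The fingers move at their own pace and stop on an object; "squeeze" is the grip in N (left out, the last holds). Time passes only in rows, so rows that repeat a pose let the fingers close. It gives the time, the measured TCP pose, the force, the opening and the grip force at its end, in the units of the state.
- status.get_obs(): the state, without advancing time (a new reading comes with each control period).
- get_image(name): name is "side" or "top" or "wrist"; returns the picture (400x640x3 uint8, red, green, blue); there is no depth.
- calibration(name): a dict with "vfov" (degrees; the focal length in pixels is half the picture's height over the tangent of half this angle, whatever the lens; pixels are square), "cx", "cy" (the principal point, pixels), "R" (3x3) and "t" (3): a world point X has camera coordinates R X + t. Camera axes: x right, y down, z forward; pixel columns grow to the right and rows downward; lengths in m; the calibration is good to about 2 mm. A picture is of the moment at which its call begins: read the wrist's pose just before it. calibration takes no time and is no camera call; for the wrist camera it gives the pose at the moment of the call.
- ticket.job_done(): hands the job in; it is judged then, once.
Trained networks look in the newest picture that a camera, given by its name, has taken for a name from the list of things; names that differ only in an ending like _2 or _b are one class to them, and where a whole thing is asked for, a point or a joint stands for the part that bears it (a point fixed in the world has none). Each returns a list of dicts, best first, with "confidence" (0 to 1); they miss things now and then, are a little off and sometimes report something else, mostly with a low value. They report only what shows in the picture. A call takes as long as a camera call. They do not tell look-alikes from the thing itself.
- spotter.search_frame(camera, name): "point" ([column, row] as shares, 0 to 1, of the picture: columns of its width, rows of its height, amid what is visible of it).
- spotter.trace(camera, name): "pixels" (400x640 bool, what is visible of it) and "point" ([column, row] as shares, 0 to 1, of the picture: columns of its width, rows of its height, amid what is visible of it).
The state is a dict: "clock": time; "joint_pos": joint angles; "qd": joint speeds; "joint_efforts": joint torques, N m; "ee_pos": TCP position; "tool_rot": TCP orientation; "force": force on the tool from outside, world axes, zero at the start; "wrist_torque": the same for the moment, N m; "grip_width": opening from 0.0 (shut) to 1.0 (fully open); "gripper_force": force on a finger pad.
Only numpy, scipy, OpenCV 4.12 (cv2) and the standard library are available. Lean on these libraries where they do the work, as an engineer would, in place of code of your own. Each camera call takes 0.05 s, during which the arm holds its last target. There are 200 camera calls.

## Working session

There is one attempt and no reset: what is moved stays moved. The work goes in short steps, Python scripts to look and compute and a tool call to move; the robot and the scene stay as the last step left them, time stands still between calls to the robot, and variables do not carry over. Pictures are saved under pics/ and viewed, at most 14 in all, crops included, and the job is handed in when it is done.

Besides the shell and the picture viewer there is one more tool, called after ">>>" as a command line: name --argument value ..., lists and objects as JSON in quotes. step_arm: Moves the arm, as the interface text tells. Shift numbers are shares of 0.4 m and turn numbers shares of 180 degrees, none past 1 either way. Its arguments: {"type":"object","properties":{"steps":{"type":"array","items":{"type":"object","properties":{"dx":{"type":"number","minimum":-1,"maximum":1},"dy":{"type":"number","minimum":-1,"maximum":1},"dz":{"type":"number","minimum":-1,"maximum":1},"spin":{"type":"number","minimum":-1,"maximum":1}}}},"hand":{"type":"number"},"squeeze":{"type":"number"}},"required":["steps"]}

```bash
mkdir -p pics; cat > h.py <<'E'
import numpy as np, cv2
from workcell import status, get_image, calibration, ticket, spotter
def save(cam,fn):
    im=get_image(cam); cv2.imwrite('pics/'+fn,im[:,:,::-1]); return im
def K(c): 
    f=200/np.tan(np.radians(c['vfov'])/2); return f
def ray(c,u,v):
    R=np.array(c['R']);t=np.array(c['t']);d=R.T@np.array([(u-c['cx'])/K(c),(v-c['cy'])/K(c),1]); return -R.T@t,d
def atz(c,u,v,z):
    o,d=ray(c,u,v); return o+d*(z-o[2])/d[2]
def proj(c,X):
    p=np.array(c['R'])@np.array(X)+np.array(c['t']); return K(c)*p[:2]/p[2]+[c['cx'],c['cy']]
def tri(rs):
    A=np.zeros((3,3));b=np.zeros(3)
    for o,d in rs:
        d=d/np.linalg.norm(d);M=np.eye(3)-np.outer(d,d);A+=M;b+=M@o
    return np.linalg.solve(A,b)
E
python3 - <<'E'
from h import *
o=status.get_obs();print(o)
for c in ['side','top','wrist']:
    print(c,calibration(c)); save(c,c+'0.png')
E
```

```text
{'clock': 0.0, 'joint_pos': array([-1.17519418,  0.52203795, -0.03631117,  1.60000869,  0.02117794,
        1.02108785, -0.11282104]), 'qd': array([ 1.08193417e-03,  5.88409883e-04,  1.33221134e-04,  9.07335325e-05,
       -1.84058803e-03, -2.74885082e-04, -1.74541117e-03]), 'joint_efforts': array([-3.84343411e-04, -9.27117777e+01,  1.97967589e+00, -3.69940567e+01,
        1.78228423e-02,  8.04013020e-03, -3.90676931e-06]), 'ee_pos': array([0.28059586, 0.55809182, 0.23071074]), 'tool_rot': array([[-8.93436165e-01,  4.49189951e-01, -4.54863591e-04],
       [ 4.49190176e-01,  8.93435534e-01, -1.06458529e-03],
       [-7.18097173e-05, -1.15545925e-03, -9.99999330e-01]]), 'force': array([-0.27333518, -0.31168784, -0.40435397]), 'wrist_torque': array([ 0.01848945, -0.00075753, -0.04031819]), 'gripper_force': 0.0, 'grip_width': 0.9987725543933474}
side {'vfov': 46.12240643429224, 'cx': 311.6381313041803, 'cy': 200.09157338464277, 'R': array([[ 0.8947118 , -0.44629029,  0.01776977],
       [-0.25869176, -0.55023048, -0.7939301 ],
       [ 0.36410076,  0.70574174, -0.60774932]]), 't': array([-0.45697792,  0.13695558,  1.06300175])}
top {'vfov': 49.359236285587166, 'cx': 317.66737295235043, 'cy': 199.81599478669824, 'R': array([[ 0.01021365, -0.99994596, -0.00194034],
       [-0.98740376, -0.00977911, -0.15791829],
       [ 0.15789078,  0.00352882, -0.98745028]]), 't': array([-0.04369234,  0.50399581,  1.2419722 ])}
wrist {'vfov': 60.06598269470475, 'cx': 325.6133086188345, 'cy': 205.96744527317503, 'R': array([[ 0.44966064,  0.89319874, -0.00114697],
       [ 0.85130301, -0.42817981,  0.30322471],
       [ 0.27034882, -0.13732464, -0.95291839]]), 't': array([-0.62318412, -0.03841282,  0.38000666])}
```

View pics/top0.png

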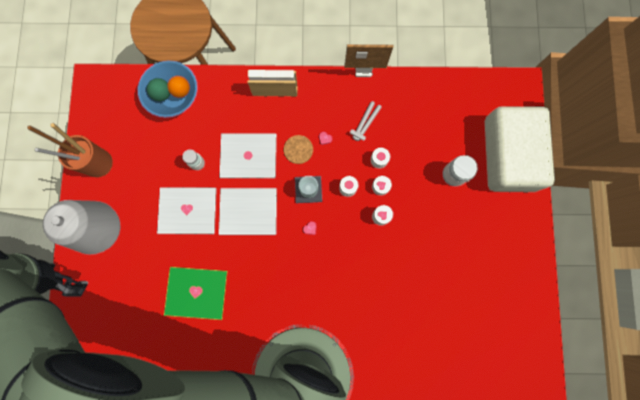

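View pics/side0.png

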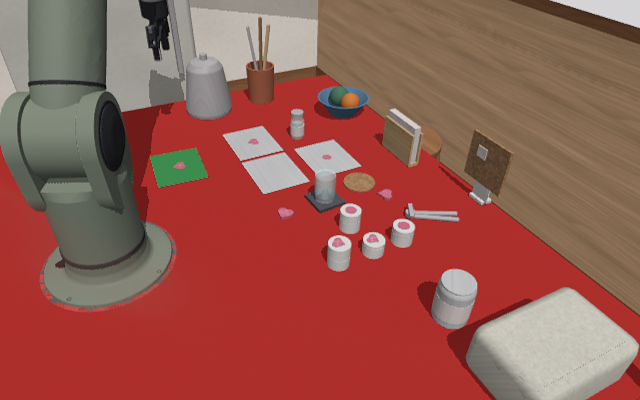

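The top picture shows four ferrules at about (380,157), (348,185), (381,185) and (382,214), and the jar on the gauge at (308,187). The coaster is at (298,149), with the disc plate at (248,156), the heart plate at (187,211) and the plain plate at (248,211). The green plate at (196,292) is the look-alike. The side picture shows the same ferrules at (339,252), (373,245), (402,233) and (350,218).

```bash
python3 - <<'E'
from h import *
S=np.array([640,400])
for cam in ['top','side']:
    c=calibration(cam); im=get_image(cam)
    for n in ['ferrule_a_center','ferrule_c_center','jar_center','gauge']:
        r=spotter.trace(cam,n)
        print(cam,n)
        for d in r[:6]:
            p=np.array(d['pixels']);ys,xs=np.nonzero(p); 
            print('  ',round(d['confidence'],2),(np.array(d['point'])*S).round(1),len(xs),xs.min(),xs.max(),ys.min(),ys.max()) if len(xs) else None
    hsv=cv2.cvtColor(im,cv2.COLOR_RGB2HSV)
    m=((hsv[...,1]>50)&(hsv[...,1]<170)&(hsv[...,2]>150)&((hsv[...,0]>165)|(hsv[...,0]<4))).astype(np.uint8)
    n,l,s,ce=cv2.connectedComponentsWithStats(m)
    for i in range(1,n):
        if s[i,4]>20: print('pink',ce[i].round(1),s[i,4])
    w=((hsv[...,1]<60)&(hsv[...,2]>110)).astype(np.uint8)
    n,l,s,ce=cv2.connectedComponentsWithStats(w)
    for i in range(1,n):
        if 150<s[i,4]<6000: print('white',ce[i].round(1),s[i])
c=calibration('top')
for n,u,v,z in [('coaster',298,149,.006),('disc',248,156,.003),('heart',187,211,.003),('plain',248,211,.003),('opener',366,122,.01),('gauge',308,190,.012),('m1',325,138,0.008),('m2',310,228,.008),('spice',193,160,.05)]:
    print(n,atz(c,u,v,z).round(3))
E
```

```text
top ferrule_a_center
   0.68 [382.  214.8] 302 372 392 205 224
top ferrule_c_center
   0.56 [346.7 184.9] 300 339 357 176 195
top jar_center
   0.56 [306.8 185. ] 316 300 317 176 197
top gauge
   0.81 [305.7 197. ] 367 294 321 176 202
pink [192.3  87.5] 52
pink [230.  65.] 27
pink [270.5  69. ] 44
pink [370.1 110.6] 28
pink [370.8 122.4] 58
pink [246.8 155.5] 197
pink [324.7 137.9] 111
pink [384.3 153.5] 35
pink [187.8 151.3] 26
pink [247.6 155. ] 63
pink [380.8 155.9] 64
pink [351.9 184.7] 41
pink [385.4 182.2] 36
pink [348.7 184.3] 65
pink [380.9 184.8] 61
pink [185.7 211.1] 218
pink [247.1 220.4] 215
pink [249.3 187.5] 64
pink [ 74.1 200.1] 31
pink [186.4 208.4] 98
pink [387.6 212.6] 40
pink [382.4 214.8] 65
pink [309.8 228. ] 119
pink [108.1 246.5] 30
pink [195.4 290.9] 89
pink [316.4 327.9] 33
pink [335.  338.8] 26
pink [350.2 376.4] 93
white [270.8  74.8] [248  70  47  10 426]
white [364.5 122.8] [351 102  30  38 317]
white [247.5 155.5] [ 220  134   56   44 2349]
white [379.6 157.5] [371 148  19  20 218]
white [192.9 159.3] [183 150  21  19 277]
white [462.4 168.4] [444 156  3
[... 1638 characters left out ...]
95  140   66   64 1888]
white [274.4 172.5] [ 242  152   67   42 1653]
white [480.  193.9] [469 180  23  25 314]
white [ 66.6 191.8] [ 41 182  51  22 817]
white [432.2 214.3] [406 203  53  19 455]
white [349.6 219.3] [339 204  22  30 500]
white [402.3 233.6] [391 219  24  29 479]
white [108.2 276.5] [  44  222  131   86 4066]
white [373.2 246.1] [362 232  23  27 443]
white [338.7 253.9] [327 235  24  36 650]
white [455.4 298.3] [ 434  269   43   60 1902]
coaster [0.668 0.024 0.006]
disc [0.645 0.178 0.003]
heart [0.472 0.356 0.003]
plain [0.474 0.172 0.003]
opener [ 0.755 -0.186  0.01 ]
gauge [ 0.539 -0.009  0.012]
m1 [ 0.703 -0.059  0.008]
m2 [ 0.424 -0.016  0.008]
spice [0.619 0.332 0.05 ]
```

```bash
cat >> h.py <<'E'
def plan(target,yaw=None):
    """target TCP xyz, yaw (deg) of tool y axis in world -> fractions"""
    o=status.get_obs();R=o['tool_rot'];d=R.T@(np.array(target)-o['ee_pos'])/0.4
    s=None
    if yaw is not None:
        y0=np.degrees(np.arctan2(R[1,1],R[0,1]));a=(yaw-y0+90)%180-90; s=-a/180
    return d.round(4),s,np.linalg.norm(d)*.4
E
python3 - <<'E'
from h import *
ct,cs=calibration('top'),calibration('side')
for a,b in [((382.4,214.8),(337.6,242.2)),((380.9,184.8),(372.3,238.3)),((380.8,155.9),(403.4,225.1)),((348.7,184.3),(350.4,209.5))]:
    print(tri([ray(ct,*a),ray(cs,*b)]).round(4))
print('jar',tri([ray(ct,306.5,185),ray(cs,323,174)]).round(3))
c=calibration('wrist');o=status.get_obs();R=o['tool_rot']
cc=-np.array(c['R']).T@np.array(c['t']);print('cam in tool',R.T@(cc-o['ee_pos']),'axis',R.T@np.array(c['R'])[2], 'x',R.T@np.array(c['R'])[0])
print(plan([.56,.0,.33],0))
E
```

```text
[ 0.4598 -0.2257  0.0623]
[ 0.5524 -0.226   0.0382]
[ 0.6384 -0.2256  0.0464]
[ 0.5496 -0.1293  0.0542]
jar [ 0.539 -0.006  0.085]
cam in tool [ 0.07829082 -0.00120549 -0.14225366] axis [-3.03158058e-01 -3.46274968e-04  9.52940225e-01] x [-5.23688193e-04  9.99999844e-01  1.96774796e-04]
(array([-1.2508, -0.9336, -0.2468]), np.float64(0.35170269047687425), np.float64(0.6320912345920995))
```

```bash
python3 - <<'E'
from h import *
print(plan([.42,.25,.27],0))
E
```

```text
(array([-0.6574, -0.5324, -0.0968]), np.float64(0.35170269047687425), np.float64(0.34059100030696))
```

>>> step_arm --steps '[{"dx": -0.66, "dy": -0.53, "dz": -0.1, "spin": 0.352}, {"dx": -0.66, "dy": -0.53, "dz": -0.1, "spin": 0.352}, {"dx": -0.66, "dy": -0.53, "dz": -0.1, "spin": 0.352}, {"dx": -0.66, "dy": -0.53, "dz": -0.1, "spin": 0.352}, {"dx": -0.66, "dy": -0.53, "dz": -0.1, "spin": 0.352}, {"dx": -0.66, "dy": -0.53, "dz": -0.1, "spin": 0.352}, {"dx": -0.66, "dy": -0.53, "dz": -0.1, "spin": 0.352}, {"dx": -0.66, "dy": -0.53, "dz": -0.1, "spin": 0.352}, {"dx": -0.66, "dy": -0.53, "dz": -0.1, "spin": 0.352}]'

```text
clock: 1.78
ee_pos: [0.4209, 0.2513, 0.2711]
tool_rot: [[-0.002, 1.0, -0.0], [1.0, 0.002, -0.0], [-0.0, -0.0, -1.0]]
force: [-0.1, -0.5, -0.2]
grip_width: 0.998
gripper_force: 0.0
```

>>> step_arm --steps '[{"dx": -0.78, "dy": 0.35, "dz": 0.03}, {"dx": -0.78, "dy": 0.35, "dz": 0.03}, {"dx": -0.78, "dy": 0.35, "dz": 0.03}, {"dx": -0.78, "dy": 0.35, "dz": 0.03}, {"dx": -0.78, "dy": 0.35, "dz": 0.03}, {"dx": -0.78, "dy": 0.35, "dz": 0.03}, {"dx": -0.78, "dy": 0.35, "dz": 0.03}, {"dx": -0.78, "dy": 0.35, "dz": 0.03}, {"dx": -0.78, "dy": 0.35, "dz": 0.03}]' --hand 0.85

```text
invalid input
```

```bash
python3 - <<'E'
from h import *
c=calibration('wrist');save('wrist','w1.png')
import pickle;pickle.dump(c,open('w1.pkl','wb'));print(status.get_obs()['ee_pos'])
for X in [(.4598,-.2257,.062),(.5524,-.226,.038),(.6384,-.2256,.046),(.5496,-.1293,.054),(.539,-.006,.087)]: print(X,proj(c,X).round(1))
E
```

```text
[0.4209737  0.2511747  0.27111844]
(0.4598, -0.2257, 0.062) [352.8 495.7]
(0.5524, -0.226, 0.038) [412.6 478.6]
(0.6384, -0.2256, 0.046) [471.3 484.1]
(0.5496, -0.1293, 0.054) [418.7 441.1]
(0.539, -0.006, 0.087) [425.5 390.2]
```

View pics/w1.png

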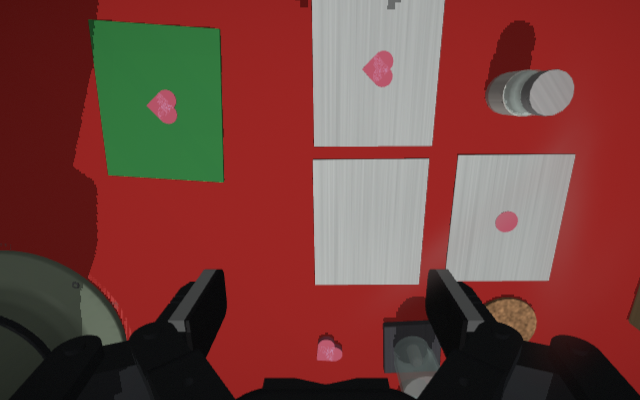

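The wrist picture shows the heart tag at (378,68), the disc tag at (507,222), and the plain plate with its centre at about (369,222). The gauge is at (412,348), partly hidden behind the gripper, so the camera's clear view lies on the +y side of the tool.

>>> step_arm --steps '[{"dx": -0.9, "dy": 0.35, "dz": 0.03}, {"dx": -0.9, "dy": 0.35, "dz": 0.03}, {"dx": -0.9, "dy": 0.35, "dz": 0.03}, {"dx": -0.9, "dy": 0.35, "dz": 0.03}, {"dx": -0.9, "dy": 0.35, "dz": 0.03}, {"dx": -0.9, "dy": 0.35, "dz": 0.03}, {"dx": -0.9, "dy": 0.35, "dz": 0.03}, {"dx": -0.9, "dy": 0.35, "dz": 0.03}, {"dx": -0.9, "dy": 0.35, "dz": 0.03}]'

```text
invalid input
```

>>> step_arm --steps '[{"dx": -0.9, "dy": 0.35, "dz": 0.03, "spin": 0}, {"dx": -0.9, "dy": 0.35, "dz": 0.03, "spin": 0}, {"dx": -0.9, "dy": 0.35, "dz": 0.03, "spin": 0}, {"dx": -0.9, "dy": 0.35, "dz": 0.03, "spin": 0}, {"dx": -0.9, "dy": 0.35, "dz": 0.03, "spin": 0}, {"dx": -0.9, "dy": 0.35, "dz": 0.03, "spin": 0}, {"dx": -0.9, "dy": 0.35, "dz": 0.03, "spin": 0}, {"dx": -0.9, "dy": 0.35, "dz": 0.03, "spin": 0}, {"dx": -0.9, "dy": 0.35, "dz": 0.03, "spin": 0}]' --hand 0.85

```text
clock: 2.95
ee_pos: [0.561, -0.1079, 0.2592]
tool_rot: [[-0.001, 1.0, -0.0], [1.0, 0.001, 0.001], [0.001, -0.0, -1.0]]
force: [-0.5, -0.0, -0.0]
grip_width: 0.85
gripper_force: 0.0
```

```bash
python3 - <<'E'
from h import *
c=calibration('wrist');save('wrist','w2.png')
import pickle;pickle.dump(c,open('w2.pkl','wb'));o=status.get_obs();print(o['ee_pos'],o['joint_pos'])
for X in [(.4598,-.2257,.062),(.5524,-.226,.038),(.6384,-.2256,.046),(.5496,-.1293,.054),(.539,-.006,.087),(.668,.024,.006)]: print(X,proj(c,X).round(1))
E
```

```text
[ 0.56097386 -0.10794677  0.2593346 ] [-0.22316237  0.43632186  0.43214104  1.72992555 -0.20978012  1.02127276
  0.28502508]
(0.4598, -0.2257, 0.062) [235.2 280.6]
(0.5524, -0.226, 0.038) [319.3 270.5]
(0.6384, -0.2256, 0.046) [394.  273.6]
(0.5496, -0.1293, 0.054) [315.9 194.8]
(0.539, -0.006, 0.087) [301.2  64.8]
(0.668, 0.024, 0.006) [429.8  40.6]
```

View pics/w2.png

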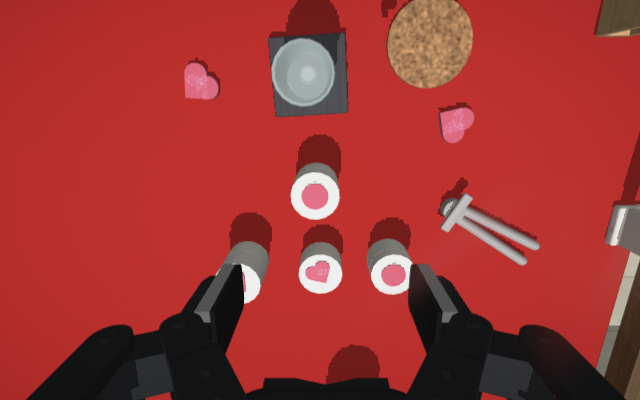

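The wrist picture shows the jar top circled at about (303,72), the block centred at about (310,75) and the coaster centre at (430,42). The ferrule tops are the 54 mm disc at (315,195), the 38 mm heart at (320,273) and the 46 mm disc at (391,274). The 62 mm heart is half hidden by a finger.

```bash
python3 - <<'E'
from h import *
import pickle
c=pickle.load(open('w2.pkl','rb'));c1=pickle.load(open('w1.pkl','rb'));ct=calibration('top');cs=calibration('side')
for n,u,v,z in [('jar',303,72,.087),('block',309.5,75,.012),('coaster',430,42,.006),('f54',315,195,.054),('f38',320,273,.038),('f46',391.5,274.5,.046)]: print(n,atz(c,u,v,z).round(4))
print('plain tri',tri([ray(c1,369,221),ray(ct,247.5,211.6)]).round(3))
print('heart tri',tri([ray(c1,378,68),ray(ct,186.4,210.5),ray(cs,253.2,141.2)]).round(3))
print('disc tri',tri([ray(c1,507,222),ray(ct,247.6,155.3),ray(cs,326.3,156.8)]).round(3))
print('coaster tri',tri([ray(c,430,42),ray(ct,298,149)]).round(3))
print('jar tri',tri([ray(c,303,72),ray(ct,308,184),ray(cs,324.5,174)]).round(3))
for n,u,v in [('plain',[313,428,420,316],[159,158,285,285])]:
    print([atz(c1,a,b,.003)[:2].round(3) for a,b in zip(u,v)])
o=status.get_obs();print(plan([.54,-.008,.15]))
E
```

```text
jar [ 0.5404 -0.0117  0.087 ]
block [ 0.5426 -0.01    0.012 ]
coaster [0.6684 0.0227 0.006 ]
f54 [ 0.5486 -0.1295  0.054 ]
f38 [ 0.5532 -0.2292  0.038 ]
f46 [ 0.6356 -0.2267  0.046 ]
plain tri [ 0.474  0.174 -0.006]
heart tri [0.477 0.357 0.004]
disc tri [0.648 0.178 0.004]
coaster tri [ 0.672  0.024 -0.007]
jar tri [ 0.541 -0.011  0.088]
[array([0.405, 0.256]), array([0.542, 0.258]), array([0.546, 0.086]), array([0.407, 0.086])]
(array([ 0.2498, -0.052 ,  0.2735]), None, np.float64(0.1496105463371844))
```

>>> step_arm --steps '[{"dx": 0.2425, "dy": -0.05, "dz": 0.2, "spin": 0}, {"dx": 0.2425, "dy": -0.05, "dz": 0.25, "spin": 0}, {"dx": 0.2425, "dy": -0.05, "dz": 0.25, "spin": 0}, {"dx": 0.2425, "dy": -0.05, "dz": 0.25, "spin": 0}, {"dx": 0.2425, "dy": -0.05, "dz": 0.35, "spin": 0}, {"dx": 0.2425, "dy": -0.05, "dz": 0.45, "spin": 0}, {"dx": 0.2425, "dy": -0.05, "dz": 0.53, "spin": 0}, {"dx": 0.2425, "dy": -0.05, "dz": 0.53, "spin": 0}, {"dx": 0.2425, "dy": -0.05, "dz": 0.53, "spin": 0}]'

```text
clock: 4.12
ee_pos: [0.5423, -0.0134, 0.0491]
tool_rot: [[0.002, 1.0, 0.002], [1.0, -0.002, -0.0], [-0.0, 0.002, -1.0]]
force: [1.0, 0.3, 0.9]
grip_width: 0.85
gripper_force: 0.0
```

>>> step_arm --steps '[{"dx": 0, "dy": 0, "dz": 0, "spin": 0}, {"dx": 0, "dy": 0, "dz": 0, "spin": 0}, {"dx": 0, "dy": 0, "dz": 0, "spin": 0}, {"dx": 0, "dy": 0, "dz": 0, "spin": 0}, {"dx": 0, "dy": 0, "dz": 0, "spin": 0}, {"dx": 0, "dy": 0, "dz": 0, "spin": 0}]' --hand 0 --squeeze 30

```text
clock: 4.88
ee_pos: [0.5421, -0.0128, 0.0491]
tool_rot: [[0.001, 1.0, 0.002], [1.0, -0.001, 0.0], [0.0, 0.002, -1.0]]
force: [-3.4, -1.0, 14.4]
grip_width: 0.644
gripper_force: 28.7
```

>>> step_arm --steps '[{"dx": 0, "dy": 0, "dz": -0.06, "spin": 0}, {"dx": 0, "dy": 0, "dz": -0.15, "spin": 0}, {"dx": 0.02, "dy": 0.08, "dz": -0.15, "spin": 0}, {"dx": 0.05, "dy": 0.2, "dz": -0.15, "spin": 0}, {"dx": 0.087, "dy": 0.319, "dz": -0.12, "spin": 0}, {"dx": 0.087, "dy": 0.319, "dz": -0.06, "spin": 0}, {"dx": 0.087, "dy": 0.319, "dz": -0.01, "spin": 0}, {"dx": 0.087, "dy": 0.319, "dz": 0.005, "spin": 0}, {"dx": 0.087, "dy": 0.319, "dz": 0.012, "spin": 0}, {"dx": 0.087, "dy": 0.319, "dz": 0.014, "spin": 0}, {"dx": 0.087, "dy": 0.319, "dz": 0.014, "spin": 0}]'

```text
clock: 6.25
ee_pos: [0.6689, 0.0218, 0.0433]
tool_rot: [[0.001, 1.0, 0.001], [1.0, -0.001, 0.0], [0.0, 0.001, -1.0]]
force: [-4.4, -1.5, 7.8]
grip_width: 0.647
gripper_force: 33.1
```

>>> step_arm --steps '[{"dx": 0, "dy": 0, "dz": 0, "spin": 0}, {"dx": 0, "dy": 0, "dz": 0, "spin": 0}, {"dx": 0, "dy": 0, "dz": 0, "spin": 0}, {"dx": 0, "dy": 0, "dz": -0.05, "spin": 0}, {"dx": 0, "dy": 0, "dz": -0.15, "spin": 0}, {"dx": 0, "dy": 0, "dz": -0.25, "spin": 0}, {"dx": -0.1, "dy": -0.1, "dz": -0.35, "spin": 0}, {"dx": -0.3, "dy": -0.31, "dz": -0.4, "spin": 0}, {"dx": -0.3, "dy": -0.31, "dz": -0.4, "spin": 0}, {"dx": -0.3, "dy": -0.31, "dz": -0.4, "spin": 0}, {"dx": -0.3, "dy": -0.31, "dz": -0.4, "spin": 0}]' --hand 0.85

```text
clock: 7.62
ee_pos: [0.5451, -0.0977, 0.2028]
tool_rot: [[0.001, 1.0, 0.002], [1.0, -0.001, 0.001], [0.001, 0.002, -1.0]]
force: [-0.2, 0.4, -0.8]
grip_width: 0.849
gripper_force: 0.0
```

```bash
python3 - <<'E'
from h import *
c=calibration('wrist');save('wrist','w3.png')
import pickle;pickle.dump(c,open('w3.pkl','wb'));o=status.get_obs();print(o['ee_pos'],o['clock'])
print([proj(c,X).round(1) for X in [(.541,-.011,.038),(.541,-.011,.012),(.6689,.0218,.081)]])
E
```

```text
[ 0.5453342  -0.09723379  0.20234557] 7.675
[array([321.6,  83.6]), array([321.9,  84.6]), array([506. ,  30.8])]
```

View pics/w3.png

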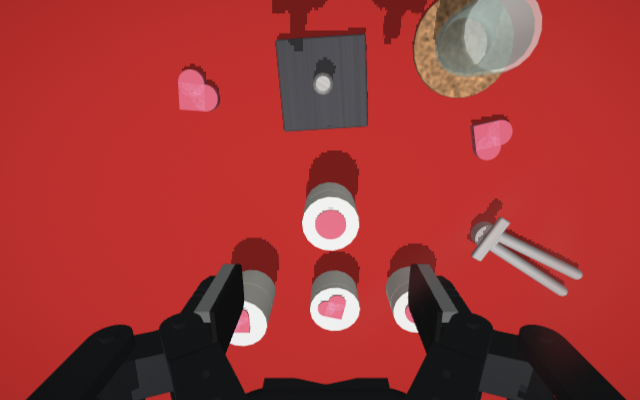

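The picture shows the jar upright on the coaster and the pin tip at (323,83), in the middle of the block. That puts the pin at about (0.542, -0.0105). Next I hover over the 62 mm ferrule.

>>> step_arm --steps '[{"dx": -0.38, "dy": -0.2125, "dz": 0.08, "spin": 0}, {"dx": -0.38, "dy": -0.2125, "dz": 0.08, "spin": 0}, {"dx": -0.38, "dy": -0.2125, "dz": 0.08, "spin": 0}, {"dx": -0.38, "dy": -0.2125, "dz": 0.08, "spin": 0}, {"dx": -0.38, "dy": -0.2125, "dz": 0.08, "spin": 0}]'

```text
clock: 8.3
ee_pos: [0.4604, -0.249, 0.1696]
tool_rot: [[-0.0, 1.0, -0.0], [1.0, 0.0, 0.0], [0.0, -0.0, -1.0]]
force: [-0.1, 0.7, 0.9]
grip_width: 0.851
gripper_force: 0.0
```

```bash
cat >> h.py <<'E'
def topcircle(X0,save_as=None,r=.026):
    """refine centre of white top (z=X0[2]) near X0 in wrist view: best-matching disc of known radius"""
    c=calibration('wrist'); im=get_image('wrist')
    if save_as: cv2.imwrite('pics/'+save_as,im[:,:,::-1])
    hsv=cv2.cvtColor(im,cv2.COLOR_RGB2HSV)
    w=((hsv[...,1]<40)&(hsv[...,2]>200)).astype(np.uint8)
    pk=(hsv[...,2]>190)&(hsv[...,1]>50)&(hsv[...,1]<165)
    m=(w.astype(bool)|pk)
    a=np.linspace(0,2*np.pi,72,endpoint=False)
    best=(-9,None);X0=np.array(X0)
    g=np.arange(-.014,.0141,.001)
    for dx in g:
        for dy in g:
            X=X0+[dx,dy,0]; s=0
            for k,sg in ((.93,1),(.8,.5),(1.07,-1)):
                P=np.array([proj(c,X+[r*k*np.cos(t),r*k*np.sin(t),0]) for t in a]).round().astype(int)
                ok=(P[:,0]>=0)&(P[:,0]<640)&(P[:,1]>=0)&(P[:,1]<400)
                s+=sg*m[P[ok,1],P[ok,0]].sum()/72
            if s>best[0]: best=(s,X)
    s,X=best
    return round(s,2),X.round(4),proj(c,X).round(1)
E
python3 - <<'E'
from h import *
print(status.get_obs()['ee_pos'])
print(topcircle((.4598,-.2257,.062),'w4.png'))
print(topcircle((.5532,-.228,.038)))
E
```

```text
[ 0.46041737 -0.24901484  0.16957886]
(np.float64(1.5), array([ 0.4608, -0.2297,  0.062 ]), array([327.8, 177.6]))
(np.float64(1.5), array([ 0.5522, -0.231 ,  0.038 ]), array([440.7, 173. ]))
```

View pics/w4.png

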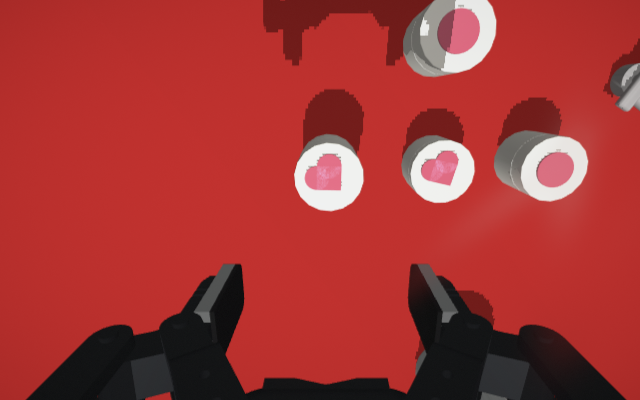

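The ferrule top is at (329,176), with a heart tag and clear space around it. Descending to grasp it.

>>> step_arm --steps '[{"dx": 0.0525, "dy": 0.0015, "dz": 0.08, "spin": 0}, {"dx": 0.0525, "dy": 0.0015, "dz": 0.16, "spin": 0}, {"dx": 0.0525, "dy": 0.0015, "dz": 0.25, "spin": 0}, {"dx": 0.0525, "dy": 0.0015, "dz": 0.32, "spin": 0}, {"dx": 0.0525, "dy": 0.0015, "dz": 0.335, "spin": 0}, {"dx": 0.0525, "dy": 0.0015, "dz": 0.335, "spin": 0}, {"dx": 0.0525, "dy": 0.0015, "dz": 0.335, "spin": 0}]'

```text
clock: 9.28
ee_pos: [0.4609, -0.2288, 0.0367]
tool_rot: [[0.0, 1.0, 0.001], [1.0, -0.0, -0.0], [-0.0, 0.001, -1.0]]
force: [-0.9, -1.1, 1.1]
grip_width: 0.848
gripper_force: 0.0
```

>>> step_arm --steps '[{"dx": 0, "dy": 0, "dz": 0, "spin": 0}, {"dx": 0, "dy": 0, "dz": 0, "spin": 0}, {"dx": 0, "dy": 0, "dz": 0, "spin": 0}, {"dx": 0, "dy": 0, "dz": 0, "spin": 0}, {"dx": 0, "dy": 0, "dz": 0, "spin": 0}, {"dx": 0, "dy": 0, "dz": 0, "spin": 0}]' --hand 0 --squeeze 25

```text
clock: 10.02
ee_pos: [0.4607, -0.2289, 0.0365]
tool_rot: [[0.001, 1.0, 0.001], [1.0, -0.001, -0.0], [-0.0, 0.001, -1.0]]
force: [-0.4, 1.6, 10.2]
grip_width: 0.6
gripper_force: 24.3
```

>>> step_arm --steps '[{"dx": 0, "dy": 0, "dz": -0.1, "spin": 0}, {"dx": 0, "dy": 0, "dz": -0.2, "spin": 0}, {"dx": 0, "dy": 0, "dz": -0.2, "spin": 0}]'

```text
clock: 10.4
ee_pos: [0.4615, -0.2293, 0.1184]
tool_rot: [[0.001, 1.0, 0.004], [1.0, -0.001, -0.001], [-0.001, 0.004, -1.0]]
force: [-0.1, -0.1, -0.9]
grip_width: 0.601
gripper_force: 27.4
```

```bash
sed -i 's/    best=(-9,None);X0/    L=[];X0/; s/            if s>best\[0\]: best=(s,X)/            L.append((s,X))/; s/    s,X=best/    s=max(l[0] for l in L);X=np.mean([l[1] for l in L if l[0]>s-.03],axis=0)/' h.py
python3 - <<'E'
from h import *
o=status.get_obs();print(o['ee_pos'],o['clock'])
print(topcircle(o['ee_pos']+[0,0,.027],'w5.png'))
E
```

```text
[ 0.46148116 -0.22932889  0.11844406] 10.4
(np.float64(1.11), array([ 0.4605, -0.2293,  0.1454]), array([326.4, 305.5]))
```

View pics/w5.png

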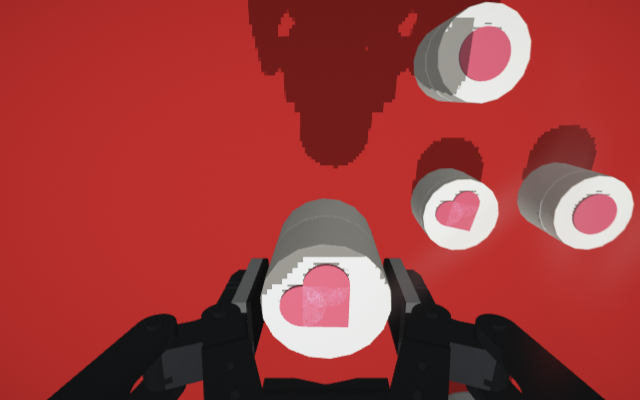

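The ferrule is held centred, with its top at about (326,306) and the heart facing up. Carrying it to just above the pin.

>>> step_arm --steps '[{"dx": 0.14, "dy": 0.05, "dz": 0, "spin": 0}, {"dx": 0.28, "dy": 0.1, "dz": 0, "spin": 0}, {"dx": 0.42, "dy": 0.16, "dz": 0, "spin": 0}, {"dx": 0.544, "dy": 0.2025, "dz": 0, "spin": 0}, {"dx": 0.544, "dy": 0.2025, "dz": 0.05, "spin": 0}, {"dx": 0.544, "dy": 0.2025, "dz": 0.09, "spin": 0}, {"dx": 0.544, "dy": 0.2025, "dz": 0.09, "spin": 0}, {"dx": 0.544, "dy": 0.2025, "dz": 0.09, "spin": 0}]'

```text
clock: 11.45
ee_pos: [0.5413, -0.0122, 0.0799]
tool_rot: [[0.002, 1.0, -0.0], [1.0, -0.002, -0.0], [-0.0, -0.0, -1.0]]
force: [-0.1, 0.0, -0.4]
grip_width: 0.598
gripper_force: 27.4
```

```bash
python3 - <<'E'
from h import *
o=status.get_obs();print(o['ee_pos'],o['clock'])
c=calibration('side');im=get_image('side')
cv2.imwrite('pics/s5.png',cv2.resize(im[130:240,240:420,::-1],None,fx=4,fy=4,interpolation=cv2.INTER_CUBIC))
print(proj(c,(.542,-.0105,.038)))
E
```

```text
[ 0.54130203 -0.01217692  0.07992417] 11.45
[324.36463821 189.53085513]
```

View pics/s5.png

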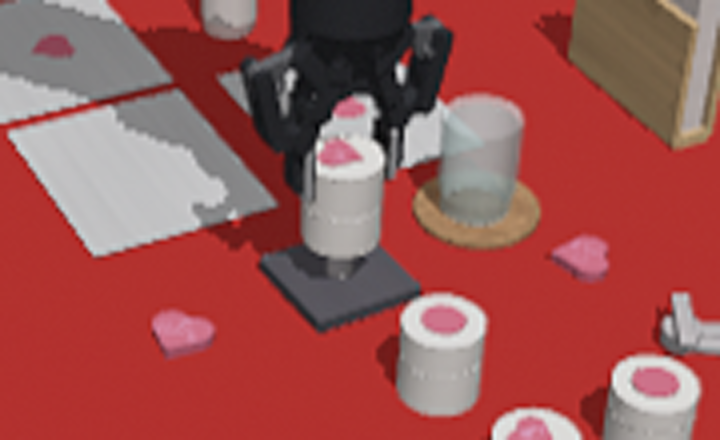

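The ferrule hangs directly over the pin, both near column 341 of the enlarged crop. Lowering it gently.

>>> step_arm --steps '[{"dx": 0, "dy": 0.001, "dz": 0.005, "spin": 0}, {"dx": 0, "dy": 0.001, "dz": 0.01, "spin": 0}, {"dx": 0, "dy": 0.001, "dz": 0.015, "spin": 0}, {"dx": 0, "dy": 0.001, "dz": 0.0175, "spin": 0}, {"dx": 0, "dy": 0.001, "dz": 0.02, "spin": 0}, {"dx": 0, "dy": 0.001, "dz": 0.02, "spin": 0}]'

```text
clock: 12.25
ee_pos: [0.5417, -0.0113, 0.0716]
tool_rot: [[0.001, 1.0, -0.0], [1.0, -0.001, -0.0], [-0.0, -0.0, -1.0]]
force: [-0.3, -0.5, -0.2]
grip_width: 0.601
gripper_force: 27.4
```

There is no force 3 mm below the tip, so this bore is wide. Continuing until it is home.

>>> step_arm --steps '[{"dx": 0, "dy": 0, "dz": 0.01, "spin": 0}, {"dx": 0, "dy": 0, "dz": 0.02, "spin": 0}, {"dx": 0, "dy": 0, "dz": 0.03, "spin": 0}, {"dx": 0, "dy": 0, "dz": 0.04, "spin": 0}, {"dx": 0, "dy": 0, "dz": 0.05, "spin": 0}, {"dx": 0, "dy": 0, "dz": 0.055, "spin": 0}, {"dx": 0, "dy": 0, "dz": 0.057, "spin": 0}, {"dx": 0, "dy": 0, "dz": 0.057, "spin": 0}, {"dx": 0, "dy": 0, "dz": 0.057, "spin": 0}]'

```text
clock: 13.38
ee_pos: [0.5417, -0.0113, 0.049]
tool_rot: [[0.001, 1.0, 0.0], [1.0, -0.001, 0.0], [0.0, 0.0, -1.0]]
force: [0.7, -0.6, -1.3]
grip_width: 0.598
gripper_force: 27.4
```

>>> step_arm --steps '[{"dx": 0, "dy": 0, "dz": -0.08, "spin": 0}, {"dx": 0, "dy": 0, "dz": -0.16, "spin": 0}, {"dx": 0.1, "dy": 0, "dz": -0.2, "spin": 0}, {"dx": 0.25, "dy": -0.04, "dz": -0.2, "spin": 0}, {"dx": 0.4, "dy": -0.08, "dz": -0.2, "spin": 0}, {"dx": 0.55, "dy": -0.12, "dz": -0.2, "spin": 0}, {"dx": 0.7, "dy": -0.167, "dz": -0.2, "spin": 0}, {"dx": 0.85, "dy": -0.167, "dz": -0.2, "spin": 0}, {"dx": 0.99, "dy": -0.167, "dz": -0.2, "spin": 0}, {"dx": 0.99, "dy": -0.167, "dz": -0.15, "spin": 0}, {"dx": 0.99, "dy": -0.167, "dz": -0.1, "spin": 0}, {"dx": 0.99, "dy": -0.167, "dz": -0.03, "spin": 0}, {"dx": 0.99, "dy": -0.167, "dz": 0.005, "spin": 0}, {"dx": 0.99, "dy": -0.167, "dz": 0.016, "spin": 0}, {"dx": 0.99, "dy": -0.167, "dz": 0.021, "spin": 0}, {"dx": 0.99, "dy": -0.167, "dz": 0.021, "spin": 0}]'

```text
clock: 15.38
ee_pos: [0.4756, 0.3849, 0.0411]
tool_rot: [[0.001, 1.0, 0.001], [1.0, -0.001, 0.001], [0.001, 0.001, -1.0]]
force: [-0.5, -0.1, 1.2]
grip_width: 0.604
gripper_force: 28.8
```

>>> step_arm --steps '[{"dx": 0, "dy": 0, "dz": 0.003, "spin": 0}, {"dx": 0, "dy": 0, "dz": 0.004, "spin": 0}]'

```text
clock: 15.62
ee_pos: [0.4756, 0.3851, 0.0397]
tool_rot: [[0.001, 1.0, 0.001], [1.0, -0.001, 0.001], [0.001, 0.001, -1.0]]
force: [-2.2, -1.2, 13.1]
grip_width: 0.598
gripper_force: 30.1
```

>>> step_arm --steps '[{"dx": 0, "dy": 0, "dz": 0.0, "spin": 0}, {"dx": 0, "dy": 0, "dz": 0.0, "spin": 0}, {"dx": 0, "dy": 0, "dz": 0.0, "spin": 0}, {"dx": 0, "dy": 0, "dz": -0.05, "spin": 0}, {"dx": 0, "dy": 0, "dz": -0.15, "spin": 0}, {"dx": 0, "dy": 0, "dz": -0.28, "spin": 0}, {"dx": -0.1, "dy": 0, "dz": -0.35, "spin": 0}, {"dx": -0.25, "dy": 0.04, "dz": -0.35, "spin": 0}, {"dx": -0.4, "dy": 0.08, "dz": -0.35, "spin": 0}, {"dx": -0.55, "dy": 0.12, "dz": -0.35, "spin": 0}, {"dx": -0.7, "dy": 0.15, "dz": -0.35, "spin": 0}, {"dx": -0.85, "dy": 0.183, "dz": -0.35, "spin": 0}, {"dx": -0.95, "dy": 0.183, "dz": -0.35, "spin": 0}]' --hand 0.85

```text
clock: 17.25
ee_pos: [0.5486, 0.0015, 0.1803]
tool_rot: [[0.003, 1.0, 0.002], [1.0, -0.003, -0.0], [-0.0, 0.002, -1.0]]
force: [0.4, 0.0, -0.8]
grip_width: 0.849
gripper_force: 0.0
```

>>> step_arm --steps '[{"dx": -0.15, "dy": 0, "dz": 0.02, "spin": 0}, {"dx": -0.3, "dy": 0, "dz": 0.02, "spin": 0}, {"dx": -0.42, "dy": 0, "dz": 0.02, "spin": 0}, {"dx": -0.42, "dy": 0, "dz": 0.02, "spin": 0}, {"dx": -0.42, "dy": 0, "dz": 0.02, "spin": 0}]'

```text
clock: 17.88
ee_pos: [0.5481, -0.163, 0.1717]
tool_rot: [[0.001, 1.0, 0.001], [1.0, -0.001, 0.0], [0.0, 0.001, -1.0]]
force: [1.1, 0.4, -0.5]
grip_width: 0.846
gripper_force: 0.0
```

```bash
python3 - <<'E'
from h import *
o=status.get_obs();print(o['ee_pos'],o['clock'])
print(topcircle((.549,-.1293,.054)),topcircle((.5526,-.229,.038)),topcircle((.6362,-.227,.046)))
im=save('side','s6.png')
E
```

```text
[ 0.54807743 -0.16303455  0.17170981] 17.875
(np.float64(1.5), array([ 0.5485, -0.1308,  0.054 ]), array([327.6, 157.9])) (np.float64(1.5), array([ 0.5531, -0.2305,  0.038 ]), array([332.5, 267.5])) (np.float64(1.06), array([ 0.6372, -0.227 ,  0.046 ]), array([430.2, 268.5]))
```

View pics/s6.png

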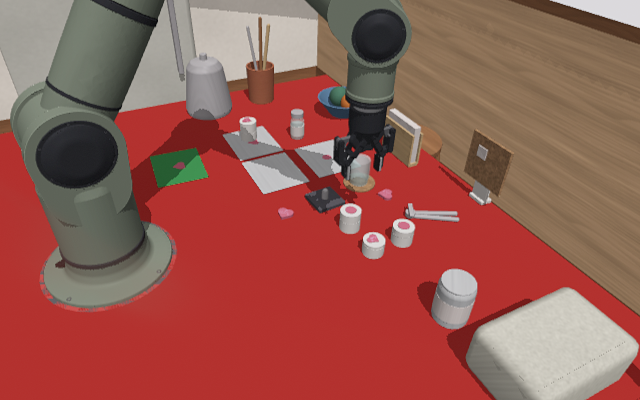

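The 62 mm ferrule stands upright on the heart plate at (248,130). Grasping the 54 mm one.

>>> step_arm --steps '[{"dx": 0.081, "dy": 0.001, "dz": 0.08, "spin": 0}, {"dx": 0.081, "dy": 0.001, "dz": 0.16, "spin": 0}, {"dx": 0.081, "dy": 0.001, "dz": 0.25, "spin": 0}, {"dx": 0.081, "dy": 0.001, "dz": 0.34, "spin": 0}, {"dx": 0.081, "dy": 0.001, "dz": 0.355, "spin": 0}, {"dx": 0.081, "dy": 0.001, "dz": 0.355, "spin": 0}, {"dx": 0.081, "dy": 0.001, "dz": 0.355, "spin": 0}]'

```text
clock: 18.95
ee_pos: [0.5492, -0.131, 0.0303]
tool_rot: [[0.001, 1.0, 0.002], [1.0, -0.001, -0.0], [-0.0, 0.002, -1.0]]
force: [0.1, -0.2, 0.7]
grip_width: 0.848
gripper_force: 0.0
```

>>> step_arm --steps '[{"dx": 0, "dy": 0, "dz": 0, "spin": 0}, {"dx": 0, "dy": 0, "dz": 0, "spin": 0}, {"dx": 0, "dy": 0, "dz": 0, "spin": 0}, {"dx": 0, "dy": 0, "dz": 0, "spin": 0}, {"dx": 0, "dy": 0, "dz": 0, "spin": 0}, {"dx": 0, "dy": 0, "dz": 0, "spin": 0}]' --hand 0 --squeeze 25

```text
clock: 19.7
ee_pos: [0.549, -0.1309, 0.0299]
tool_rot: [[0.001, 1.0, 0.001], [1.0, -0.001, 0.0], [0.0, 0.001, -1.0]]
force: [-1.7, 1.7, 10.9]
grip_width: 0.596
gripper_force: 24.2
```

>>> step_arm --steps '[{"dx": 0, "dy": 0, "dz": -0.1, "spin": 0}, {"dx": 0, "dy": 0, "dz": -0.2, "spin": 0}, {"dx": 0.1, "dy": -0.018, "dz": -0.2, "spin": 0}, {"dx": 0.2, "dy": -0.018, "dz": -0.2, "spin": 0}, {"dx": 0.3, "dy": -0.018, "dz": -0.18, "spin": 0}, {"dx": 0.3, "dy": -0.018, "dz": -0.14, "spin": 0}, {"dx": 0.3, "dy": -0.018, "dz": -0.112, "spin": 0}, {"dx": 0.3, "dy": -0.018, "dz": -0.108, "spin": 0}, {"dx": 0.3, "dy": -0.018, "dz": -0.108, "spin": 0}]'

```text
clock: 20.82
ee_pos: [0.5414, -0.0119, 0.0723]
tool_rot: [[0.002, 1.0, 0.0], [1.0, -0.002, -0.0], [-0.0, 0.0, -1.0]]
force: [-0.0, 0.4, -0.6]
grip_width: 0.6
gripper_force: 27.4
```

>>> step_arm --steps '[{"dx": 0, "dy": 0, "dz": 0.005, "spin": 0}, {"dx": 0, "dy": 0, "dz": 0.01, "spin": 0}, {"dx": 0, "dy": 0, "dz": 0.0125, "spin": 0}, {"dx": 0, "dy": 0, "dz": 0.015, "spin": 0}, {"dx": 0, "dy": 0, "dz": 0.0175, "spin": 0}, {"dx": 0, "dy": 0, "dz": 0.0175, "spin": 0}]'

```text
clock: 21.58
ee_pos: [0.5423, -0.0112, 0.0669]
tool_rot: [[0.001, 1.0, 0.002], [1.0, -0.001, 0.001], [0.001, 0.002, -1.0]]
force: [-7.6, -0.2, 37.6]
grip_width: 0.599
gripper_force: 32.6
```

The force rises to 38 N at the tip while at the same centring as before, so this one is tight and goes to the plain plate.

>>> step_arm --steps '[{"dx": 0, "dy": 0, "dz": -0.05, "spin": 0}, {"dx": 0, "dy": 0, "dz": -0.13, "spin": 0}, {"dx": 0.12, "dy": 0, "dz": -0.15, "spin": 0}, {"dx": 0.26, "dy": -0.06, "dz": -0.15, "spin": 0}, {"dx": 0.4, "dy": -0.12, "dz": -0.15, "spin": 0}, {"dx": 0.54, "dy": -0.166, "dz": -0.15, "spin": 0}, {"dx": 0.54, "dy": -0.166, "dz": -0.08, "spin": 0}, {"dx": 0.54, "dy": -0.166, "dz": 0, "spin": 0}, {"dx": 0.54, "dy": -0.166, "dz": 0.06, "spin": 0}, {"dx": 0.54, "dy": -0.166, "dz": 0.075, "spin": 0}, {"dx": 0.54, "dy": -0.166, "dz": 0.079, "spin": 0}, {"dx": 0.54, "dy": -0.166, "dz": 0.079, "spin": 0}]'

```text
clock: 23.08
ee_pos: [0.4755, 0.2053, 0.0342]
tool_rot: [[0.001, 1.0, 0.001], [1.0, -0.001, 0.001], [0.001, 0.001, -1.0]]
force: [0.3, 0.0, -0.8]
grip_width: 0.603
gripper_force: 28.9
```

```bash
python3 - <<'E'
from h import *
o=status.get_obs();print(o['ee_pos'],o['force'],o['clock'])
im=get_image('side')
cv2.imwrite('pics/s7.png',cv2.resize(im[110:260,220:420,::-1],None,fx=4,fy=4,interpolation=cv2.INTER_CUBIC))
E
```

```text
[0.47553796 0.20533061 0.03424321] [ 0.26142421  0.04484896 -0.84546151] 23.075
```

View pics/s7.png

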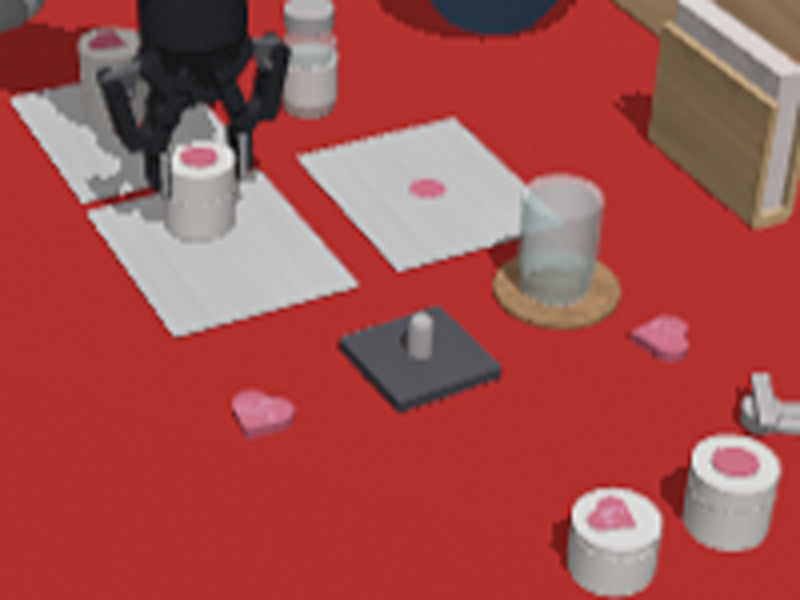

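The 54 mm ferrule is upright at the plain plate and everything else is in place. Lowering the last millimetre, releasing, and going to the 46 mm ferrule.

>>> step_arm --steps '[{"dx": 0, "dy": 0, "dz": 0.003, "spin": 0}, {"dx": 0, "dy": 0, "dz": 0.005, "spin": 0}, {"dx": 0, "dy": 0, "dz": 0.005, "spin": 0}]'

```text
clock: 23.5
ee_pos: [0.4754, 0.2055, 0.0322]
tool_rot: [[0.001, 1.0, 0.001], [1.0, -0.001, 0.001], [0.001, 0.001, -1.0]]
force: [-3.5, 0.1, 13.8]
grip_width: 0.597
gripper_force: 29.9
```

>>> step_arm --steps '[{"dx": 0, "dy": 0, "dz": 0.0, "spin": 0}, {"dx": 0, "dy": 0, "dz": 0.0, "spin": 0}, {"dx": 0, "dy": 0, "dz": 0.0, "spin": 0}, {"dx": 0, "dy": 0, "dz": -0.05, "spin": 0}, {"dx": 0, "dy": 0, "dz": -0.15, "spin": 0}, {"dx": 0, "dy": 0, "dz": -0.28, "spin": 0}, {"dx": -0.1, "dy": 0, "dz": -0.36, "spin": 0}, {"dx": -0.25, "dy": 0.08, "dz": -0.36, "spin": 0}, {"dx": -0.4, "dy": 0.16, "dz": -0.36, "spin": 0}, {"dx": -0.55, "dy": 0.22, "dz": -0.36, "spin": 0}, {"dx": -0.7, "dy": 0.3, "dz": -0.36, "spin": 0}, {"dx": -0.85, "dy": 0.36, "dz": -0.36, "spin": 0}, {"dx": -0.95, "dy": 0.404, "dz": -0.36, "spin": 0}]' --hand 0.85

```text
clock: 25.12
ee_pos: [0.6362, -0.1752, 0.1754]
tool_rot: [[0.001, 1.0, -0.0], [1.0, -0.001, 0.0], [0.0, -0.0, -1.0]]
force: [1.0, 1.4, 0.4]
grip_width: 0.848
gripper_force: 0.0
```

>>> step_arm --steps '[{"dx": -0.1, "dy": 0, "dz": 0.02, "spin": 0}, {"dx": -0.21, "dy": 0, "dz": 0.02, "spin": 0}, {"dx": -0.21, "dy": 0, "dz": 0.02, "spin": 0}, {"dx": -0.21, "dy": 0, "dz": 0.02, "spin": 0}]'

```text
clock: 25.62
ee_pos: [0.6356, -0.257, 0.1672]
tool_rot: [[0.001, 1.0, -0.0], [1.0, -0.001, 0.001], [0.001, -0.0, -1.0]]
force: [0.3, 0.6, -0.5]
grip_width: 0.849
gripper_force: 0.0
```

```bash
python3 - <<'E'
from h import *
o=status.get_obs();print(o['ee_pos'],o['clock'])
a=topcircle((.6365,-.228,.046));print(a,topcircle((.553,-.23,.038)))
X=a[1]; print(plan([X[0],X[1],.0215]))
E
```

```text
[ 0.63556451 -0.25695828  0.16722334] 25.625
(np.float64(1.5), array([ 0.6373, -0.227 ,  0.046 ]), array([329.5, 160.1])) (np.float64(1.5), array([ 0.5535, -0.2305,  0.038 ]), array([223.4, 163.5]))
(array([0.0725, 0.0035, 0.3649]), None, np.float64(0.14880687238048843))
```

>>> step_arm --steps '[{"dx": 0.074, "dy": 0.004, "dz": 0.08, "spin": 0}, {"dx": 0.074, "dy": 0.004, "dz": 0.16, "spin": 0}, {"dx": 0.074, "dy": 0.004, "dz": 0.25, "spin": 0}, {"dx": 0.074, "dy": 0.004, "dz": 0.34, "spin": 0}, {"dx": 0.074, "dy": 0.004, "dz": 0.362, "spin": 0}, {"dx": 0.074, "dy": 0.004, "dz": 0.362, "spin": 0}, {"dx": 0.074, "dy": 0.004, "dz": 0.362, "spin": 0}]'

```text
clock: 26.6
ee_pos: [0.6381, -0.2279, 0.0243]
tool_rot: [[0.001, 1.0, 0.002], [1.0, -0.001, -0.001], [-0.001, 0.002, -1.0]]
force: [-0.4, 0.0, 0.5]
grip_width: 0.85
gripper_force: 0.0
```

>>> step_arm --steps '[{"dx": 0, "dy": 0, "dz": 0, "spin": 0}, {"dx": 0, "dy": 0, "dz": 0, "spin": 0}, {"dx": 0, "dy": 0, "dz": 0, "spin": 0}, {"dx": 0, "dy": 0, "dz": 0, "spin": 0}, {"dx": 0, "dy": 0, "dz": 0, "spin": 0}, {"dx": 0, "dy": 0, "dz": 0, "spin": 0}]' --hand 0 --squeeze 25

```text
clock: 27.35
ee_pos: [0.6378, -0.2279, 0.0239]
tool_rot: [[0.001, 1.0, 0.001], [1.0, -0.001, -0.0], [-0.0, 0.001, -1.0]]
force: [-1.0, 1.9, 8.1]
grip_width: 0.6
gripper_force: 24.8
```

>>> step_arm --steps '[{"dx": 0, "dy": 0, "dz": -0.1, "spin": 0}, {"dx": 0, "dy": 0, "dz": -0.2, "spin": 0}, {"dx": 0.12, "dy": -0.06, "dz": -0.2, "spin": 0}, {"dx": 0.26, "dy": -0.12, "dz": -0.2, "spin": 0}, {"dx": 0.4, "dy": -0.18, "dz": -0.2, "spin": 0}, {"dx": 0.542, "dy": -0.24, "dz": -0.18, "spin": 0}, {"dx": 0.542, "dy": -0.24, "dz": -0.14, "spin": 0}, {"dx": 0.542, "dy": -0.24, "dz": -0.112, "spin": 0}, {"dx": 0.542, "dy": -0.24, "dz": -0.108, "spin": 0}, {"dx": 0.542, "dy": -0.24, "dz": -0.108, "spin": 0}]'

```text
clock: 28.6
ee_pos: [0.5417, -0.0121, 0.066]
tool_rot: [[0.003, 1.0, 0.0], [1.0, -0.003, -0.0], [-0.0, 0.0, -1.0]]
force: [-0.2, -0.7, -0.8]
grip_width: 0.597
gripper_force: 26.8
```

>>> step_arm --steps '[{"dx": 0, "dy": 0, "dz": 0.005, "spin": 0}, {"dx": 0, "dy": 0, "dz": 0.01, "spin": 0}, {"dx": 0, "dy": 0, "dz": 0.0125, "spin": 0}, {"dx": 0, "dy": 0, "dz": 0.015, "spin": 0}, {"dx": 0, "dy": 0, "dz": 0.0175, "spin": 0}, {"dx": 0, "dy": 0, "dz": 0.0175, "spin": 0}]'

```text
clock: 29.35
ee_pos: [0.5424, -0.0112, 0.0606]
tool_rot: [[0.001, 1.0, 0.002], [1.0, -0.001, 0.001], [0.001, 0.002, -1.0]]
force: [-6.6, 0.1, 35.7]
grip_width: 0.594
gripper_force: 32.0
```

Tight as well. This one goes to the plain plate beside the other.

>>> step_arm --steps '[{"dx": 0, "dy": 0, "dz": -0.05, "spin": 0}, {"dx": 0, "dy": 0, "dz": -0.13, "spin": 0}, {"dx": 0.12, "dy": 0, "dz": -0.15, "spin": 0}, {"dx": 0.26, "dy": -0.08, "dz": -0.15, "spin": 0}, {"dx": 0.375, "dy": -0.167, "dz": -0.15, "spin": 0}, {"dx": 0.375, "dy": -0.167, "dz": -0.08, "spin": 0}, {"dx": 0.375, "dy": -0.167, "dz": 0, "spin": 0}, {"dx": 0.375, "dy": -0.167, "dz": 0.06, "spin": 0}, {"dx": 0.375, "dy": -0.167, "dz": 0.076, "spin": 0}, {"dx": 0.375, "dy": -0.167, "dz": 0.08, "spin": 0}, {"dx": 0.375, "dy": -0.167, "dz": 0.083, "spin": 0}, {"dx": 0.375, "dy": -0.167, "dz": 0.083, "spin": 0}]'

```text
clock: 30.85
ee_pos: [0.4752, 0.1394, 0.0264]
tool_rot: [[0.001, 1.0, 0.001], [1.0, -0.001, 0.0], [0.0, 0.001, -1.0]]
force: [0.3, 0.3, 3.0]
grip_width: 0.597
gripper_force: 28.8
```

>>> step_arm --steps '[{"dx": 0, "dy": 0, "dz": 0.0, "spin": 0}, {"dx": 0, "dy": 0, "dz": 0.0, "spin": 0}, {"dx": 0, "dy": 0, "dz": 0.0, "spin": 0}, {"dx": 0, "dy": 0, "dz": -0.05, "spin": 0}, {"dx": 0, "dy": 0, "dz": -0.15, "spin": 0}, {"dx": 0, "dy": 0, "dz": -0.28, "spin": 0}, {"dx": -0.1, "dy": 0, "dz": -0.36, "spin": 0}, {"dx": -0.25, "dy": 0.08, "dz": -0.36, "spin": 0}, {"dx": -0.4, "dy": 0.16, "dz": -0.36, "spin": 0}, {"dx": -0.55, "dy": 0.195, "dz": -0.36, "spin": 0}, {"dx": -0.7, "dy": 0.195, "dz": -0.36, "spin": 0}, {"dx": -0.85, "dy": 0.195, "dz": -0.36, "spin": 0}, {"dx": -0.99, "dy": 0.195, "dz": -0.36, "spin": 0}, {"dx": -0.99, "dy": 0.195, "dz": -0.36, "spin": 0}, {"dx": -0.99, "dy": 0.195, "dz": -0.36, "spin": 0}]' --hand 0.85

```text
clock: 32.72
ee_pos: [0.5522, -0.2566, 0.1694]
tool_rot: [[0.001, 1.0, -0.0], [1.0, -0.001, 0.001], [0.001, -0.0, -1.0]]
force: [0.1, -0.1, -0.5]
grip_width: 0.85
gripper_force: 0.0
```

```bash
python3 - <<'E'
from h import *
o=status.get_obs();print(o['ee_pos'],o['clock'])
a=topcircle((.553,-.23,.038));print(a)
X=a[1]; print(plan([X[0],X[1],.0125]))
im=get_image('side')
cv2.imwrite('pics/s8.png',cv2.resize(im[100:260,220:420,::-1],None,fx=3,fy=3,interpolation=cv2.INTER_CUBIC))
E
```

```text
[ 0.55222107 -0.25663063  0.16939749] 32.725
(np.float64(1.5), array([ 0.5532, -0.2306,  0.038 ]), array([328.3, 162.7]))
(array([0.0627, 0.0018, 0.3924]), None, np.float64(0.15897188917210514))
```

View pics/s8.png

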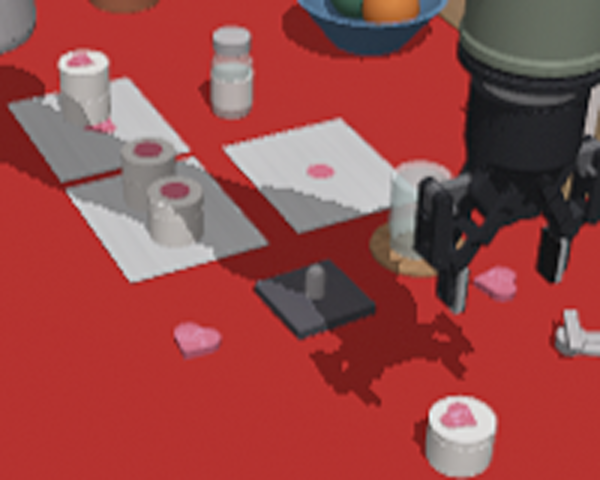

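All three sorted ferrules are upright: the 62 on the heart plate, the 54 and 46 on the plain plate. Now the 38 mm one.

>>> step_arm --steps '[{"dx": 0.064, "dy": 0.002, "dz": 0.08, "spin": 0}, {"dx": 0.064, "dy": 0.002, "dz": 0.16, "spin": 0}, {"dx": 0.064, "dy": 0.002, "dz": 0.25, "spin": 0}, {"dx": 0.064, "dy": 0.002, "dz": 0.34, "spin": 0}, {"dx": 0.064, "dy": 0.002, "dz": 0.38, "spin": 0}, {"dx": 0.064, "dy": 0.002, "dz": 0.388, "spin": 0}, {"dx": 0.064, "dy": 0.002, "dz": 0.388, "spin": 0}]'

```text
clock: 33.7
ee_pos: [0.5538, -0.2313, 0.0155]
tool_rot: [[0.001, 1.0, 0.001], [1.0, -0.001, -0.0], [-0.0, 0.001, -1.0]]
force: [0.4, -0.6, 0.8]
grip_width: 0.845
gripper_force: 0.0
```

>>> step_arm --steps '[{"dx": 0, "dy": 0, "dz": 0, "spin": 0}, {"dx": 0, "dy": 0, "dz": 0, "spin": 0}, {"dx": 0, "dy": 0, "dz": 0, "spin": 0}, {"dx": 0, "dy": 0, "dz": 0, "spin": 0}, {"dx": 0, "dy": 0, "dz": 0, "spin": 0}, {"dx": 0, "dy": 0, "dz": 0, "spin": 0}]' --hand 0 --squeeze 25

```text
clock: 34.45
ee_pos: [0.5538, -0.2314, 0.0158]
tool_rot: [[0.001, 1.0, 0.002], [1.0, -0.001, -0.0], [-0.0, 0.002, -1.0]]
force: [-1.6, 0.7, 10.7]
grip_width: 0.608
gripper_force: 24.4
```

>>> step_arm --steps '[{"dx": 0, "dy": 0, "dz": -0.1, "spin": 0}, {"dx": 0, "dy": 0, "dz": -0.2, "spin": 0}, {"dx": 0.12, "dy": 0, "dz": -0.2, "spin": 0}, {"dx": 0.26, "dy": -0.01, "dz": -0.2, "spin": 0}, {"dx": 0.4, "dy": -0.02, "dz": -0.2, "spin": 0}, {"dx": 0.55, "dy": -0.03, "dz": -0.18, "spin": 0}, {"dx": 0.55, "dy": -0.03, "dz": -0.14, "spin": 0}, {"dx": 0.55, "dy": -0.03, "dz": -0.112, "spin": 0}, {"dx": 0.55, "dy": -0.03, "dz": -0.108, "spin": 0}, {"dx": 0.55, "dy": -0.03, "dz": -0.108, "spin": 0}]'

```text
clock: 35.7
ee_pos: [0.5416, -0.0127, 0.058]
tool_rot: [[0.003, 1.0, 0.0], [1.0, -0.003, -0.0], [-0.0, 0.0, -1.0]]
force: [0.2, 0.3, -0.3]
grip_width: 0.597
gripper_force: 27.2
```

>>> step_arm --steps '[{"dx": 0, "dy": 0, "dz": 0.005, "spin": 0}, {"dx": 0, "dy": 0, "dz": 0.01, "spin": 0}, {"dx": 0, "dy": 0, "dz": 0.0125, "spin": 0}, {"dx": 0, "dy": 0, "dz": 0.015, "spin": 0}, {"dx": 0, "dy": 0, "dz": 0.0175, "spin": 0}, {"dx": 0, "dy": 0, "dz": 0.0175, "spin": 0}]'

```text
clock: 36.45
ee_pos: [0.5414, -0.0113, 0.0506]
tool_rot: [[0.001, 1.0, -0.0], [1.0, -0.001, -0.0], [-0.0, -0.0, -1.0]]
force: [-0.2, -0.8, -0.6]
grip_width: 0.601
gripper_force: 27.2
```

>>> step_arm --steps '[{"dx": 0, "dy": 0, "dz": 0.01, "spin": 0}, {"dx": 0, "dy": 0, "dz": 0.02, "spin": 0}, {"dx": 0, "dy": 0, "dz": 0.03, "spin": 0}, {"dx": 0, "dy": 0, "dz": 0.04, "spin": 0}, {"dx": 0, "dy": 0, "dz": 0.05, "spin": 0}, {"dx": 0, "dy": 0, "dz": 0.055, "spin": 0}, {"dx": 0, "dy": 0, "dz": 0.057, "spin": 0}, {"dx": 0, "dy": 0, "dz": 0.057, "spin": 0}, {"dx": 0, "dy": 0, "dz": 0.057, "spin": 0}]'

```text
clock: 37.58
ee_pos: [0.5415, -0.0113, 0.028]
tool_rot: [[0.001, 1.0, 0.0], [1.0, -0.001, -0.0], [-0.0, 0.0, -1.0]]
force: [0.3, -0.4, -0.8]
grip_width: 0.598
gripper_force: 27.2
```

Fully home, so it goes to the heart plate.

>>> step_arm --steps '[{"dx": 0, "dy": 0, "dz": -0.1, "spin": 0}, {"dx": 0, "dy": 0, "dz": -0.22, "spin": 0}, {"dx": 0.1, "dy": 0, "dz": -0.25, "spin": 0}, {"dx": 0.25, "dy": 0, "dz": -0.25, "spin": 0}, {"dx": 0.4, "dy": -0.06, "dz": -0.25, "spin": 0}, {"dx": 0.55, "dy": -0.12, "dz": -0.25, "spin": 0}, {"dx": 0.7, "dy": -0.167, "dz": -0.25, "spin": 0}, {"dx": 0.815, "dy": -0.167, "dz": -0.25, "spin": 0}, {"dx": 0.815, "dy": -0.167, "dz": -0.2, "spin": 0}, {"dx": 0.815, "dy": -0.167, "dz": -0.1, "spin": 0}, {"dx": 0.815, "dy": -0.167, "dz": -0.03, "spin": 0}, {"dx": 0.815, "dy": -0.167, "dz": 0.005, "spin": 0}, {"dx": 0.815, "dy": -0.167, "dz": 0.016, "spin": 0}, {"dx": 0.815, "dy": -0.167, "dz": 0.022, "spin": 0}, {"dx": 0.815, "dy": -0.167, "dz": 0.0245, "spin": 0}, {"dx": 0.815, "dy": -0.167, "dz": 0.0245, "spin": 0}]'

```text
clock: 39.58
ee_pos: [0.4753, 0.3152, 0.0191]
tool_rot: [[0.001, 1.0, 0.001], [1.0, -0.001, 0.001], [0.001, 0.001, -1.0]]
force: [-0.8, -0.2, 4.9]
grip_width: 0.599
gripper_force: 30.9
```

>>> step_arm --steps '[{"dx": 0, "dy": 0, "dz": 0.0, "spin": 0}, {"dx": 0, "dy": 0, "dz": 0.0, "spin": 0}, {"dx": 0, "dy": 0, "dz": 0.0, "spin": 0}, {"dx": 0, "dy": 0, "dz": -0.05, "spin": 0}, {"dx": 0, "dy": 0, "dz": -0.15, "spin": 0}, {"dx": 0, "dy": 0, "dz": -0.28, "spin": 0}, {"dx": -0.05, "dy": 0, "dz": -0.42, "spin": 0}, {"dx": -0.18, "dy": 0.06, "dz": -0.45, "spin": 0}, {"dx": -0.3, "dy": 0.14, "dz": -0.45, "spin": 0}, {"dx": -0.42, "dy": 0.21, "dz": -0.45, "spin": 0}, {"dx": -0.54, "dy": 0.28, "dz": -0.45, "spin": 0}, {"dx": -0.66, "dy": 0.36, "dz": -0.45, "spin": 0}, {"dx": -0.78, "dy": 0.43, "dz": -0.45, "spin": 0}, {"dx": -0.863, "dy": 0.484, "dz": -0.45, "spin": 0}, {"dx": -0.863, "dy": 0.484, "dz": -0.45, "spin": 0}, {"dx": -0.863, "dy": 0.484, "dz": -0.45, "spin": 0}]' --hand 0.85

```text
clock: 41.58
ee_pos: [0.6679, -0.0301, 0.1988]
tool_rot: [[0.001, 1.0, 0.0], [1.0, -0.001, 0.0], [0.0, 0.0, -1.0]]
force: [-0.0, 0.6, -0.4]
grip_width: 0.849
gripper_force: 0.0
```

```bash
python3 - <<'E'
from h import *
c=calibration('wrist');save('wrist','w9.png');o=status.get_obs();print(o['ee_pos'],o['clock'])
print([proj(c,X).round(1) for X in [(.669,.0235,.081),(.695,.0235,.081),(.669,.0495,.081),(.6684,.0227,.006)]])
E
```

```text
[ 0.66789172 -0.02950887  0.19874412] 41.625
[array([328.6, 128.9]), array([363.9, 128.9]), array([328.6,  91.8]), array([327.3, 122.6])]
```

View pics/w9.png

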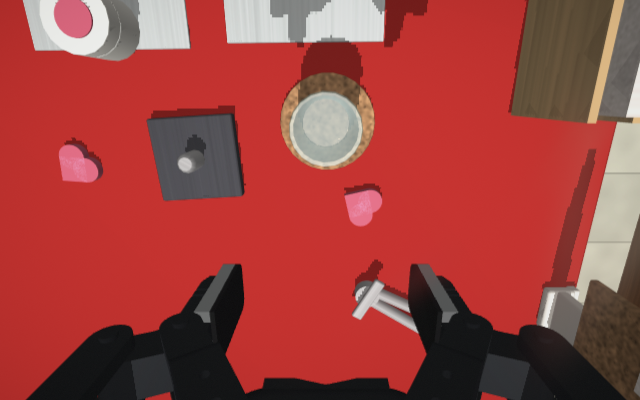

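The jar's top is centred at (326,130) on the coaster, which puts it at about (0.667, 0.0225), and the magnets are untouched. Grasping it.

>>> step_arm --steps '[{"dx": 0.131, "dy": -0.0015, "dz": 0.05, "spin": 0}, {"dx": 0.131, "dy": -0.0015, "dz": 0.1, "spin": 0}, {"dx": 0.131, "dy": -0.0015, "dz": 0.16, "spin": 0}, {"dx": 0.131, "dy": -0.0015, "dz": 0.25, "spin": 0}, {"dx": 0.131, "dy": -0.0015, "dz": 0.34, "spin": 0}, {"dx": 0.131, "dy": -0.0015, "dz": 0.385, "spin": 0}, {"dx": 0.131, "dy": -0.0015, "dz": 0.387, "spin": 0}, {"dx": 0.131, "dy": -0.0015, "dz": 0.387, "spin": 0}]'

```text
clock: 42.62
ee_pos: [0.6683, 0.0219, 0.0446]
tool_rot: [[0.001, 1.0, 0.001], [1.0, -0.001, 0.0], [0.0, 0.001, -1.0]]
force: [0.1, 0.5, 0.3]
grip_width: 0.852
gripper_force: 0.0
```

>>> step_arm --steps '[{"dx": 0, "dy": 0, "dz": 0, "spin": 0}, {"dx": 0, "dy": 0, "dz": 0, "spin": 0}, {"dx": 0, "dy": 0, "dz": 0, "spin": 0}, {"dx": 0, "dy": 0, "dz": 0, "spin": 0}, {"dx": 0, "dy": 0, "dz": 0, "spin": 0}, {"dx": 0, "dy": 0, "dz": 0, "spin": 0}]' --hand 0 --squeeze 30

```text
clock: 43.38
ee_pos: [0.6683, 0.0219, 0.0448]
tool_rot: [[0.001, 1.0, 0.002], [1.0, -0.001, 0.0], [0.0, 0.002, -1.0]]
force: [-3.1, -0.3, 10.8]
grip_width: 0.648
gripper_force: 29.8
```

>>> step_arm --steps '[{"dx": 0, "dy": 0, "dz": -0.08, "spin": 0}, {"dx": 0, "dy": 0, "dz": -0.17, "spin": 0}, {"dx": 0, "dy": -0.05, "dz": -0.18, "spin": 0}, {"dx": -0.04, "dy": -0.15, "dz": -0.18, "spin": 0}, {"dx": -0.083, "dy": -0.25, "dz": -0.18, "spin": 0}, {"dx": -0.083, "dy": -0.316, "dz": -0.18, "spin": 0}, {"dx": -0.083, "dy": -0.316, "dz": -0.17, "spin": 0}, {"dx": -0.083, "dy": -0.316, "dz": -0.12, "spin": 0}, {"dx": -0.083, "dy": -0.316, "dz": -0.07, "spin": 0}, {"dx": -0.083, "dy": -0.316, "dz": -0.035, "spin": 0}, {"dx": -0.083, "dy": -0.316, "dz": -0.02, "spin": 0}, {"dx": -0.083, "dy": -0.316, "dz": -0.016, "spin": 0}, {"dx": -0.083, "dy": -0.316, "dz": -0.0145, "spin": 0}, {"dx": -0.083, "dy": -0.316, "dz": -0.0145, "spin": 0}]'

```text
clock: 45.12
ee_pos: [0.5413, -0.0113, 0.0505]
tool_rot: [[0.001, 1.0, 0.0], [1.0, -0.001, 0.001], [0.001, 0.0, -1.0]]
force: [-10.8, 1.1, 28.3]
grip_width: 0.648
gripper_force: 34.3
```

>>> step_arm --steps '[{"dx": 0, "dy": 0, "dz": -0.001, "spin": 0}, {"dx": 0, "dy": 0, "dz": -0.001, "spin": 0}]'

```text
clock: 45.38
ee_pos: [0.5413, -0.0114, 0.0506]
tool_rot: [[0.001, 1.0, 0.0], [1.0, -0.001, 0.001], [0.001, 0.0, -1.0]]
force: [-7.2, 0.5, 18.8]
grip_width: 0.649
gripper_force: 33.7
```

>>> step_arm --steps '[{"dx": 0, "dy": 0, "dz": 0, "spin": 0}, {"dx": 0, "dy": 0, "dz": 0, "spin": 0}, {"dx": 0, "dy": 0, "dz": 0, "spin": 0}, {"dx": 0, "dy": 0, "dz": -0.05, "spin": 0}, {"dx": 0, "dy": 0, "dz": -0.15, "spin": 0}, {"dx": 0, "dy": 0, "dz": -0.25, "spin": 0}, {"dx": 0, "dy": 0, "dz": -0.38, "spin": 0}, {"dx": -0.12, "dy": 0, "dz": -0.5, "spin": 0}, {"dx": -0.24, "dy": 0, "dz": -0.5, "spin": 0}, {"dx": -0.36, "dy": 0, "dz": -0.5, "spin": 0}, {"dx": -0.36, "dy": 0, "dz": -0.5, "spin": 0}, {"dx": -0.36, "dy": 0, "dz": -0.5, "spin": 0}]' --hand 0.85

```text
clock: 46.88
ee_pos: [0.5411, -0.155, 0.2494]
tool_rot: [[0.001, 1.0, -0.0], [1.0, -0.001, 0.0], [0.0, -0.0, -1.0]]
force: [-0.5, 1.1, -0.7]
grip_width: 0.854
gripper_force: 0.0
```

```bash
python3 - <<'E'
from h import *
a=get_image('side')[90:270,190:430,::-1];w=get_image('wrist')[:,100:580,::-1]
cv2.imwrite('pics/end.png',np.vstack([cv2.resize(a,None,fx=2,fy=2,interpolation=cv2.INTER_CUBIC),cv2.resize(w,(480,400))[:230]]))
o=status.get_obs();print(o['ee_pos'],o['clock'])
E
```

```text
[ 0.54127378 -0.1541923   0.24935372] 46.975
```

View pics/end.png

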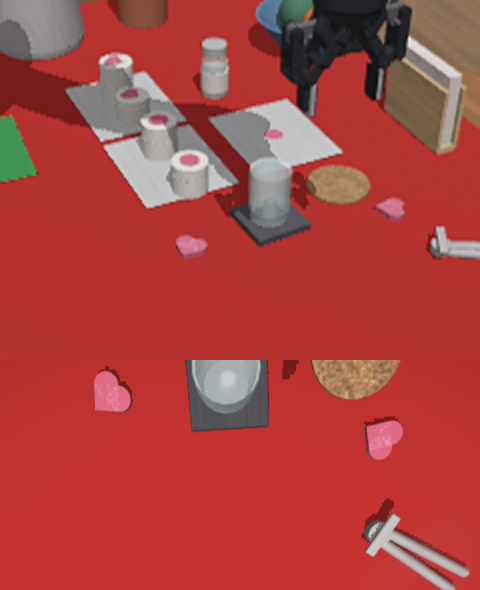

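The end picture shows the jar over the pin and all four ferrules upright on their plates. The 46 mm ferrule, at about (285,176) in the side picture, seems to have shifted since it was placed, so I check where it stands.

```bash
python3 - <<'E'
from h import *
S={}
for cam in ['top','side']:
    im=get_image(cam);hsv=cv2.cvtColor(im,cv2.COLOR_RGB2HSV).astype(int)
    c=calibration(cam)
    m=((hsv[...,1]>60)&(hsv[...,1]<190)&(hsv[...,2]>90)&((hsv[...,0]>165))).astype(np.uint8)
    n,l,s,ce=cv2.connectedComponentsWithStats(m)
    b=(210,110,300,200) if cam=='side' else (150,180,285,240)
    for i in range(1,n):
        if s[i,4]>12 and b[0]<ce[i][0]<b[2] and b[1]<ce[i][1]<b[3]: print(cam,ce[i].round(1),s[i,4],[atz(c,*ce[i],z)[:2].round(3).tolist() for z in (.065,.057,.049,.041)])
    for n_,X in [('62',(.475,.385,.065)),('38',(.475,.315,.041)),('54',(.475,.205,.057)),('46',(.475,.14,.049))]: print(n_,proj(c,X).round(1))
E
```

```text
top [169.5 208.2] 62 [[0.472, 0.388], [0.473, 0.39], [0.474, 0.393], [0.475, 0.396]]
top [186.3 209.3] 31 [[0.469, 0.339], [0.47, 0.342], [0.471, 0.344], [0.472, 0.347]]
top [232.8 208.2] 64 [[0.474, 0.206], [0.475, 0.207], [0.476, 0.209], [0.477, 0.21]]
top [268.4 208.1] 61 [[0.475, 0.103], [0.476, 0.104], [0.477, 0.105], [0.478, 0.106]]
top [195.1 209.3] 58 [[0.469, 0.314], [0.47, 0.316], [0.471, 0.318], [0.472, 0.321]]
62 [170.5 207.1]
38 [197.1 208.5]
54 [233.5 208.1]
46 [256.3 208.7]
side [246.1 119.6] 32 [[0.475, 0.391], [0.479, 0.405], [0.484, 0.42], [0.489, 0.434]]
side [254.4 136.4] 32 [[0.461, 0.281], [0.465, 0.294], [0.47, 0.308], [0.474, 0.321]]
side [269.  149.3] 36 [[0.472, 0.195], [0.476, 0.208], [0.481, 0.22], [0.486, 0.232]]
side [284.5 169.4] 42 [[0.47, 0.083], [0.475, 0.094], [0.479, 0.105], [0.484, 0.116]]
62 [246.8 120.3]
38 [255.3 137.2]
54 [268.9 149.8]
46 [277.9 163.4]
```

The 46 mm ferrule was knocked about 35 mm, to (0.478, 0.105). That leaves it only 8 mm inside the allowed zone, so I set it back.

>>> step_arm --steps '[{"dx": 0.12, "dy": -0.03, "dz": 0, "spin": 0}, {"dx": 0.26, "dy": -0.07, "dz": 0, "spin": 0}, {"dx": 0.4, "dy": -0.11, "dz": 0, "spin": 0}, {"dx": 0.54, "dy": -0.158, "dz": 0.05, "spin": 0}, {"dx": 0.649, "dy": -0.158, "dz": 0.15, "spin": 0}, {"dx": 0.649, "dy": -0.158, "dz": 0.25, "spin": 0}, {"dx": 0.649, "dy": -0.158, "dz": 0.35, "spin": 0}, {"dx": 0.649, "dy": -0.158, "dz": 0.45, "spin": 0}, {"dx": 0.649, "dy": -0.158, "dz": 0.53, "spin": 0}, {"dx": 0.649, "dy": -0.158, "dz": 0.553, "spin": 0}, {"dx": 0.649, "dy": -0.158, "dz": 0.553, "spin": 0}, {"dx": 0.649, "dy": -0.158, "dz": 0.553, "spin": 0}]'

```text
clock: 48.58
ee_pos: [0.4787, 0.1047, 0.0294]
tool_rot: [[0.001, 1.0, 0.001], [1.0, -0.001, 0.0], [0.0, 0.001, -1.0]]
force: [-0.7, -0.1, -0.3]
grip_width: 0.852
gripper_force: 0.0
```

>>> step_arm --steps '[{"dx": 0, "dy": 0, "dz": 0, "spin": 0}, {"dx": 0, "dy": 0, "dz": 0, "spin": 0}, {"dx": 0, "dy": 0, "dz": 0, "spin": 0}, {"dx": 0, "dy": 0, "dz": 0, "spin": 0}, {"dx": 0, "dy": 0, "dz": 0, "spin": 0}, {"dx": 0, "dy": 0, "dz": 0, "spin": 0}]' --hand 0 --squeeze 25

```text
clock: 49.32
ee_pos: [0.4786, 0.1047, 0.0291]
tool_rot: [[0.001, 1.0, 0.001], [1.0, -0.001, 0.001], [0.001, 0.001, -1.0]]
force: [-1.2, 1.1, 11.2]
grip_width: 0.596
gripper_force: 24.0
```

>>> step_arm --steps '[{"dx": 0, "dy": 0, "dz": -0.02, "spin": 0}, {"dx": 0.04, "dy": -0.005, "dz": -0.025, "spin": 0}, {"dx": 0.07, "dy": -0.005, "dz": -0.025, "spin": 0}, {"dx": 0.07, "dy": -0.005, "dz": -0.015, "spin": 0}, {"dx": 0.07, "dy": -0.005, "dz": -0.005, "spin": 0}, {"dx": 0.07, "dy": -0.005, "dz": 0, "spin": 0}, {"dx": 0.07, "dy": -0.005, "dz": 0, "spin": 0}]'

```text
clock: 50.2
ee_pos: [0.4761, 0.1318, 0.0283]
tool_rot: [[0.002, 1.0, -0.0], [1.0, -0.002, 0.0], [0.0, -0.0, -1.0]]
force: [-2.6, 0.5, 9.5]
grip_width: 0.596
gripper_force: 28.6
```

>>> step_arm --steps '[{"dx": 0, "dy": 0, "dz": 0, "spin": 0}, {"dx": 0, "dy": 0, "dz": 0, "spin": 0}, {"dx": 0, "dy": 0, "dz": 0, "spin": 0}, {"dx": 0, "dy": 0, "dz": -0.05, "spin": 0}, {"dx": 0, "dy": 0, "dz": -0.15, "spin": 0}, {"dx": 0, "dy": 0, "dz": -0.25, "spin": 0}, {"dx": 0, "dy": 0, "dz": -0.38, "spin": 0}, {"dx": -0.12, "dy": 0, "dz": -0.5, "spin": 0}, {"dx": -0.24, "dy": 0, "dz": -0.5, "spin": 0}, {"dx": -0.36, "dy": 0, "dz": -0.55, "spin": 0}, {"dx": -0.5, "dy": 0.1, "dz": -0.55, "spin": 0}, {"dx": -0.6, "dy": 0.15, "dz": -0.55, "spin": 0}, {"dx": -0.6, "dy": 0.15, "dz": -0.55, "spin": 0}, {"dx": -0.6, "dy": 0.15, "dz": -0.55, "spin": 0}]' --hand 0.85

```text
clock: 51.95
ee_pos: [0.5356, -0.1074, 0.248]
tool_rot: [[0.001, 1.0, -0.001], [1.0, -0.001, 0.0], [0.0, -0.001, -1.0]]
force: [0.2, 0.7, 0.2]
grip_width: 0.852
gripper_force: 0.0
```

```bash
python3 - <<'E'
from h import *
for cam in ['top','side']:
    im=get_image(cam);hsv=cv2.cvtColor(im,cv2.COLOR_RGB2HSV).astype(int)
    c=calibration(cam)
    m=((hsv[...,1]>60)&(hsv[...,1]<190)&(hsv[...,2]>90)&((hsv[...,0]>165))).astype(np.uint8)
    n,l,s,ce=cv2.connectedComponentsWithStats(m)
    b=(210,110,300,200) if cam=='side' else (150,180,285,240)
    for i in range(1,n):
        if s[i,4]>12 and b[0]<ce[i][0]<b[2] and b[1]<ce[i][1]<b[3]: print(cam,ce[i].round(1),s[i,4])
    for n_,X in [('62',(.475,.385,.065)),('38',(.475,.315,.041)),('54',(.475,.205,.057)),('46',(.475,.132,.049))]: print(n_,proj(c,X).round(1))
a=get_image('side')[90:270,190:430,::-1]
cv2.imwrite('pics/end2.png',cv2.resize(a,None,fx=3,fy=3,interpolation=cv2.INTER_CUBIC))
E
```

```text
top [169.4 208. ] 58
top [186.3 209.3] 31
top [232.6 208.2] 63
top [259.  208.5] 60
top [195.1 209.3] 58
62 [170.5 207.1]
38 [197.1 208.5]
54 [233.5 208.1]
46 [259.  208.7]
side [246.1 119.4] 31
side [254.4 136.4] 32
side [269.1 149.3] 35
side [280.  164.9] 39
62 [246.8 120.3]
38 [255.3 137.2]
54 [268.9 149.8]
46 [279.1 164.9]
```

View pics/end2.png

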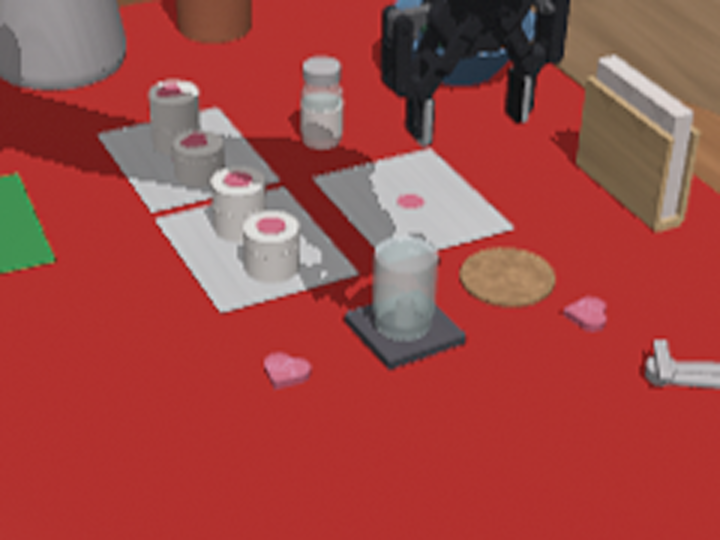

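All four ferrules match their planned places, all upright, and the jar covers the pin. Handing in.

```bash
python3 -c "
from workcell import ticket;print(ticket.job_done())"
```

```text
the job is handed in; nothing more can be done
None
```

I handed the job in with everything sorted as asked, though no verdict came back: the 62 and 38 mm ferrules went fully home and stand on the heart plate, the 54 and 46 mm ones stopped on the tip and stand on the plain plate, and the jar is back over the pin.

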